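# Set the fondant sheeter's roller gap with gauge leaves and a slip-clutch thumbscrew

### The arm

A 6-joint arm with a two-finger parallel gripper is mounted at the origin on a cart in front of the work surface, level with it; the furniture and walls round the work are solid. World frame = base frame: x ahead of the robot, y to its left, z up, the work surface at z = 0. Lengths are in mm, angles in degrees, forces in N, time in s.
With the tool pointing down it reaches from about 300 to 850 mm from the base axis. Payload 4.2 kg.
Tool frame: the origin (TCP) lies between the finger pads, 19 mm behind the fingertips; this is the grasp point; z points along the fingers, y is the line along which they close (so a half turn about z gives the same grasp; the last joint's range is limited). The gripper opens to 91 mm and grips with 3 to 60 N. Pads are 32 mm wide; open, the fingers measure 118 mm over their backs; the gripper's body (76 mm by 178 mm) begins 60 mm behind the grasp point.
Start: joints at [64.687, 18.312, 89.639, -0, 72.044, -1.146], TCP at [235.41, 524.617, 232.776] pointing down, gripper open.
Joint ranges: [-177.97, 177.97], [-48.28, 115.42], [12.27, 149.76], [-77.06, 257.06], [2.81, 150.46], [-146.56, 146.56]. Speed limits (degrees/s): [147.25, 147.25, 180, 180, 180, 180].

### API

Orientations are given as [roll, pitch, yaw] about the fixed x, y, z axes, in that order (R = Rz(yaw) Ry(pitch) Rx(roll)).
In Python, from workcell import * gives the robot as it stands.
- The arm moves only by the tool step_arm, never from a script. Its argument "steps" is a list of rows, each a list of 7 numbers: the turn, a rotation vector about the tool's x, y, z in degrees, then the shift along the tool's x, y, z in mm, then the opening, from 0 (shut) to 1 (fully open). In form: [[rx, ry, rz, x, y, z, hand], ...]. A call has exactly 8 rows; each row shifts and turns the commanded pose from where the row before left it, along the tool's axes as they then stand; what a row does not reach is not made up. A row lasts 1/8 s, in which the tool goes at most 62.5 mm and 10.7 degrees, less where a joint would pass 70% of its speed; a pose out of reach is approached as far as the arm can. A call is refused whole if a number of a shift passes 62.5 or a number of a turn 10.7, either way. A call with a gripper value outside its range is refused whole. The fingers move at their own pace and stop on an object; "force" is the grip in N (left out, the last holds). Time passes only in rows, so rows that do not move let the fingers close, or fill a call up. It gives the time, the measured TCP pose, the force, the opening and the grip force at its end, in the units of the state.
- state(): the state, without advancing time (a new reading comes with each control period).
- grab_frame(name): name is "scene" or "top"; returns a dict with "image" (420x560x3 uint8, blue, green, red), "fovy" (degrees; the focal length in pixels is half the picture's height over the tangent of half this angle, whatever the lens; pixels are square), "cx", "cy" (the principal point, pixels), "dist" ([k1, k2, p1, p2, k3] as OpenCV has them; the pictures are not rectified), "origin" and "rotation" of the camera in the world. Camera axes: x right, y down, z forward; pixel columns grow to the right and rows downward; lengths in mm; the calibration is good to about 2 mm. A picture is of the moment at which its call begins. There is no depth.
- job_done(): hands the job in; it is judged then, once.
The state is a dict: "time_s": time; "qpos": joint angles; "qvel": joint speeds; "effort": joint torques, N m; "ee_pos": TCP position; "ee_rot": TCP orientation; "force": force on the tool from outside, world axes, zero at the start; "torque": the same for the moment, N m; "gripper_width": finger opening in mm; "gripper_force": force on a finger pad.
Only numpy, scipy, OpenCV 4.12 (cv2) and the standard library are available. Lean on these libraries where they do the work, as an engineer would, in place of code of your own. Each camera call takes 0.05 s, during which the arm holds its last target. There are 200 camera calls.

### The job

Set the bench sheeter for the next batch: stack all the gauge leaves lying on the worktop on its feed table, slide the stack under the roller until the shoulders of every leaf are up against the side cheeks, and turn the thumbscrew on top clockwise to bring the roller down on the stack, stopping as soon as its clutch slips. Then, without turning the screw back, draw the leaves out and lay them flat, one on another, in their shallow steel tray, leaving the jar and pot standing.

Things in the scene. Friction and masses are not known exactly. Their poses are not given: they have to be found in the camera images.
- sheeter: Fixed bench fondant sheeter, white and steel, 295 x 150 x 230 mm. Origin: on the worktop under the roller axis; x = feed direction, z up. Flat feed table: top at z 36 mm, x -195 to 100 mm, 124 mm wide. The upper roller (radius 22 mm, free to spin) crosses above it at x = 0, between two upright cheeks. A crank sticks out to y = -105 mm at z 120 mm.
- stop (a point): Middle of the line between the cheeks' front edges on the feed table (sheeter x -45, y 0, z 36 mm), axes as the sheeter. The opening between the cheeks is 62 mm wide; a leaf's blade passes, its shoulders stop against the cheeks. A leaf is fully in when its origin is at this point (5 mm higher per leaf below it). Nothing stands over the table before this line.
- wing (a point): Middle of the black wing of the thumbscrew's clutch cap, on the screw's vertical axis, 215 mm above the worktop: a good TCP height. The wing is a bar 56 mm long (along this point's x axis), 13 mm thick, reaching 16 mm below and 14 mm above this point; pinch it across its thickness from above. It may be let go and taken again. One end has a white line.
- spindle (a joint): Turn of the screw itself (rad), seen at the aluminium collar with a black index mark under the cap; grows clockwise seen from above and lowers the roller 1.9 mm per rad. 0 = gap 22 mm; stops at 10.5. Stiff (0.06 N m); stays where it is left.
- clutch (a joint): Turn of the cap relative to the collar (rad): the slip so far. 0 at the start, grows clockwise. Cap and collar turn together until the torque reaches 0.09 N m, when the roller bears on the stack with about 20 N; then the collar stands still and the cap slips with the same drag. 0.1 to 0.5 rad is a proper first slip, over 1 rad is overtightened.
- nip (a joint): How far the roller has come down (m) from its highest position: gap under the roller = 0.022 minus this. Starts between 0 and 0.003. Once it bears on the stack, drawing the stack out takes roughly 20 N.
- leaf_left_ear (a point): Grip point of this leaf's black upright ear, 40 mm above the leaf's underside (a good TCP height). Ear 10 mm thick (leaf x -83 to -73 mm), 16 mm wide, top 52 mm up; pinch it across its thickness from above. 3 mm lie between ear and rear edge, so in a stack pulling an upper leaf back takes the lower along; pushing the lowest in takes the upper along.
- leaf_mid_ear (a point): As leaf_left_ear, for leaf_mid.
- leaf_right_ear (a point): As leaf_left_ear, for leaf_right.
- leaf_left: Loose gauge leaf, about 150 g, may be absent (2 or 3 of 3 are there): flat T-shaped aluminium plate 5 mm thick. Origin: on its underside, middle of the shoulder line; x along the blade, z up lying flat. Blade x 0 to 80 mm, 50 mm wide; body x -70 to 0, 92 mm wide. Its ear is 30 mm to the left (+y) seen along +x. Leaves pointing the same way stack flat, ears side by side.
- leaf_mid: Loose gauge leaf, about 150 g, may be absent (2 or 3 of 3 are there): flat T-shaped aluminium plate 5 mm thick. Origin: on its underside, middle of the shoulder line; x along the blade, z up lying flat. Blade x 0 to 80 mm, 50 mm wide; body x -70 to 0, 92 mm wide. Its ear is in the middle (y = 0) seen along +x. Leaves pointing the same way stack flat, ears side by side.
- leaf_right: Loose gauge leaf, about 150 g, may be absent (2 or 3 of 3 are there): flat T-shaped aluminium plate 5 mm thick. Origin: on its underside, middle of the shoulder line; x along the blade, z up lying flat. Blade x 0 to 80 mm, 50 mm wide; body x -70 to 0, 92 mm wide. Its ear is 30 mm to the right (y = -30 mm) seen along +x. Leaves pointing the same way stack flat, ears side by side.
- tray: Shallow open steel tray for the leaves, fixed, outside 193 (x) x 120 (y) x 17 mm, walls and floor 3 mm thick. Origin: on the worktop, under its centre. A leaf lies in it with its origin over the tray's origin and its x axis along the tray's x axis (either way round, all the same way), with about 11 mm to spare all round.
- sprinkles: Sprinkle jar, 72 mm across, 109 mm tall, a bystander standing on the worktop; origin at its base.
- paste_pot: Pot of paste colour with a green body, 45 mm across, 39 mm tall, a bystander; origin at its base.

How it is judged (in metres and radians):
On the way, in this order (a step that is already met when the one before it is completed fails the run):
1. every leaf lies flat in the stack on the feed table with its blade under the roller and its shoulders against the cheeks (within about 4 mm) (x of leaf_left in the frame of sheeter between -0.0495 and -0.04 m and y of leaf_left in the frame of sheeter between -0.009 and 0.009 m and z of leaf_left in the frame of sheeter between 0.033 and 0.052 m and angle between each of leaf_left, leaf_mid, leaf_right's own z axis and vertical below 0.08 rad and x of leaf_mid in the frame of sheeter between -0.0495 and -0.04 m and y of leaf_mid in the frame of sheeter between -0.009 and 0.009 m and z of leaf_mid in the frame of sheeter between 0.033 and 0.052 m and x of leaf_right in the frame of sheeter between -0.0495 and -0.04 m and y of leaf_right in the frame of sheeter between -0.009 and 0.009 m and z of leaf_right in the frame of sheeter between 0.033 and 0.052 m), for 0.2 s.
2. with every leaf still fully in, the roller has come down on the stack and the clutch has slipped (cap at least 0.08 rad past the collar) (all of step 1 and value of joint clutch above 0.08 rad), for 0.1 s.
At the end, for the whole second after the job is handed in: every leaf lies flat and at rest in the tray, its origin within 20 mm of the tray's in x and y, and the roller gap still stands as set by the stack (10 mm for two leaves, 15 mm for three, within about 1.2 mm) (x of leaf_left in the frame of tray between -0.02 and 0.02 m and y of leaf_left in the frame of tray between -0.02 and 0.02 m and z of each of leaf_left, leaf_mid, leaf_right in the frame of tray below 0.02 m and angle between each of leaf_left, leaf_mid, leaf_right's own z axis and vertical below 0.08 rad and linear speed of each of leaf_left, leaf_mid, leaf_right below 0.02 m/s and x of leaf_mid in the frame of tray between -0.02 and 0.02 m and y of leaf_mid in the frame of tray between -0.02 and 0.02 m and x of leaf_right in the frame of tray between -0.02 and 0.02 m and y of leaf_right in the frame of tray between -0.02 and 0.02 m and (value of joint nip between 0.0108 and 0.0135 m or value of joint nip between 0.0058 and 0.0085 m) and value of joint clutch above 0.06 rad); the robot touches nothing.
It fails at once if the clutch is made to slip by more than 1 rad (turned on past the first slip) (value of joint clutch above 1 rad or value of joint clutch below -1 rad).
It fails at once if the jar or the pot is knocked over (angle between any of sprinkles, paste_pot's own z axis and vertical above 0.6 rad).
Of leaf_left, leaf_mid, leaf_right only 2 to 3 are there at a start; the rules pass over those that are not, and their reading is None.
At some moment in a run one of leaf_left, leaf_mid, leaf_right may be knocked a few centimetres aside while the robot is not near it.
Once in a run the grip may slacken for a moment while it holds something.
It also fails if it takes over 210 s, if anything falls off the work surface, if the arm or the gripper's body presses on something with over 40 N, if the wrist force passes 120 N, or if a joint passes its speed limit or range.

## Working session

There is one attempt and no reset: what is moved stays moved. The work goes in short steps, Python scripts to look and compute and a tool call to move; the robot and the scene stay as the last step left them, time stands still between calls to the robot, and variables do not carry over. Pictures are saved under pics/ and viewed, at most 14 in all, crops included, and the job is handed in when it is done.

Besides the shell and the picture viewer there is one more tool, called after "Call:" as name(argument=value, ...) on one line, values as JSON. step_arm: Moves the arm, as the interface text tells. Its arguments: {"type":"object","properties":{"steps":{"type":"array","items":{"type":"array","items":{"type":"number"}}},"force":{"type":"number"}},"required":["steps"]}

```bash
mkdir -p pics; ls
python3 - <<'E'
from workcell import *
import cv2
for n in("scene","top"):
    f=grab_frame(n); cv2.imwrite(f"pics/{n}0.png",f["image"])
    print(n,f["fovy"],f["cx"],f["cy"],f["dist"],f["origin"],f["rotation"])
print(state())
E
```

```text
pics
scene 42.76372770886575 283.3749378238585 211.7856201638893 [0.05831044 0.         0.         0.         0.        ] [-448.36394544 -686.55296189  787.41713567] [-116.4930189     0.37120693  -54.83693693]
top 57.76425104258402 281.19295067433626 207.832364424516 [-0.09307291  0.          0.          0.          0.        ] [ 456.88386148   33.99046618 1336.79632269] [-173.28018238   -1.47731098  -89.04528014]
{'time_s': 0.1, 'qpos': array([ 6.46878013e+01,  1.83474297e+01,  8.97002856e+01, -8.17455923e-04,
        7.20442202e+01, -1.14806211e+00]), 'qvel': array([-0.02883946, -0.08367301, -0.32664282,  0.04533486, -0.04330205,
        0.0273799 ]), 'effort': array([ 3.10062014e-04, -4.13332379e+01, -2.32510239e+01,  7.27769919e-02,
        4.22813545e-02, -3.38178313e-05]), 'ee_pos': array([235.21568518, 524.21590767, 232.0039414 ]), 'ee_rot': array([-1.79908067e+02, -1.06494974e-03,  1.55836115e+02]), 'force': array([-0.12132066,  0.29393054,  0.4904838 ]), 'torque': array([ 0.05278353,  0.02115818, -0.01627751]), 'gripper_force': 0.0, 'gripper_width': 91.21252056413607}
```

View pics/top0.png

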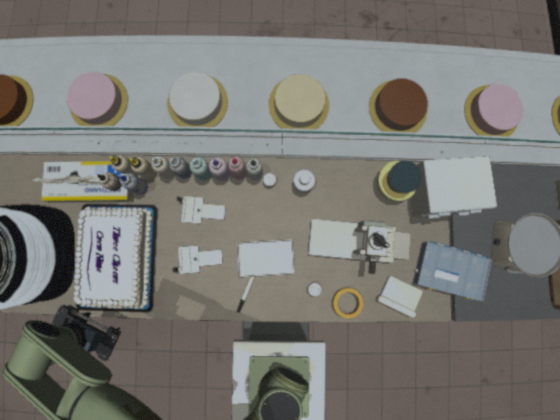

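View pics/scene0.png

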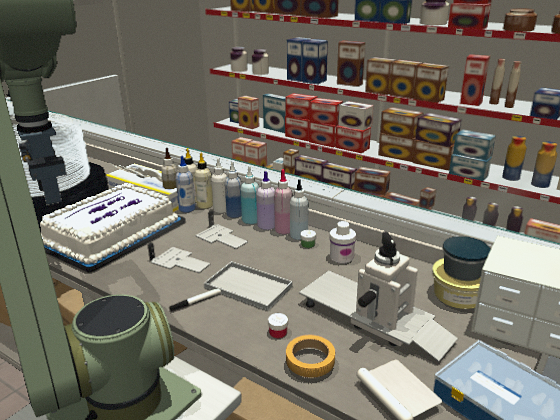

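```bash
cat > h.py <<'E'
from workcell import *
import cv2, numpy as np
from scipy.spatial.transform import Rotation as R
def cam(n):
    f=grab_frame(n); f["K"]=np.array([[210/np.tan(np.radians(f["fovy"]/2)),0,f["cx"]],[0,210/np.tan(np.radians(f["fovy"]/2)),f["cy"]],[0,0,1]])
    f["R"]=R.from_euler("xyz",f["rotation"],degrees=True).as_matrix(); f["d"]=np.array(f["dist"]);return f
def p2w(f,uv,z):
    uv=np.array(uv,float).reshape(-1,1,2)
    n=cv2.undistortPoints(uv,f["K"],f["d"]).reshape(-1,2)
    d=np.c_[n,np.ones(len(n))]@f["R"].T; o=np.array(f["origin"])
    z=np.broadcast_to(z,len(n)); return o+d*((z-o[2])/d[:,2])[:,None]
def w2p(f,P):
    c=(np.array(P,float).reshape(-1,3)-f["origin"])@f["R"]
    return cv2.projectPoints(c,np.zeros(3),np.zeros(3),f["K"],f["d"])[0].reshape(-1,2)
def crop(f,x,y,w,h,s,name):
    cv2.imwrite(name,cv2.resize(f["image"][y:y+h,x:x+w],None,fx=s,fy=s,interpolation=cv2.INTER_CUBIC))
E
python3 - <<'E'
from h import *
f=cam("top"); crop(f,160,160,260,170,3,"pics/t1.png")
f=cam("scene"); crop(f,130,190,320,180,2.5,"pics/s1.png")
E
```

```text
(no output)
```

View pics/t1.png

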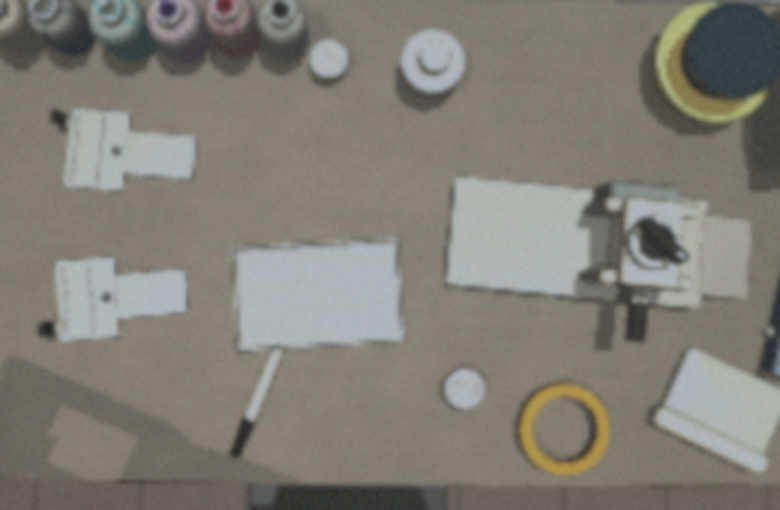

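View pics/s1.png

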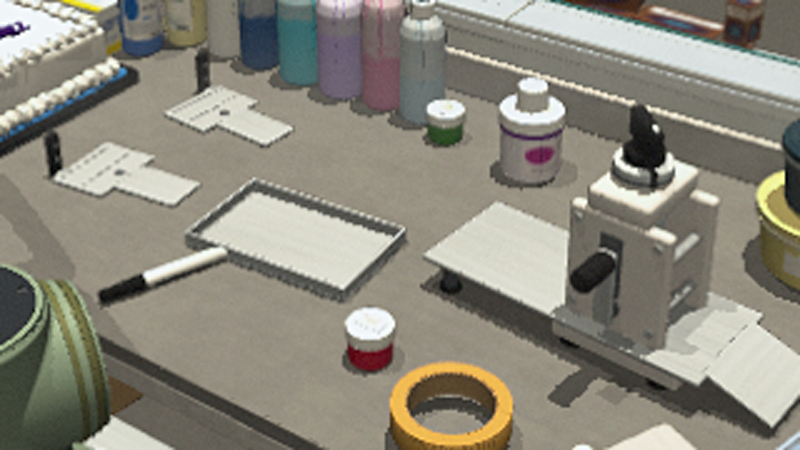

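```bash
cat > fit.py <<'E'
from h import *
from scipy.optimize import minimize
from scipy.ndimage import map_coordinates, gaussian_filter
L=lambda a:a
LEAF=[[(-70,-46),(-70,46)],[(-70,46),(0,46)],[(0,46),(0,25)],[(0,25),(80,25)],[(80,25),(80,-25)],[(80,-25),(0,-25)],[(0,-25),(0,-46)],[(0,-46),(-70,-46)]]
TABLE=[[(-80,-62),(-195,-62)],[(-195,-62),(-195,62)],[(-195,62),(-80,62)]]
def score(p,edges,z,frames,off=0.8):
    x,y,a=p; c,s=np.cos(np.radians(a)),np.sin(np.radians(a)); tot=0
    for f,g in frames:
        for (A,B) in edges:
            A,B=np.array(A),np.array(B); n=max(int(np.linalg.norm(B-A)/2),4)
            t=np.linspace(.08,.92,n)[:,None]; d=(B-A)/np.linalg.norm(B-A)
            nrm=np.array([d[1],-d[0]]) # right of direction = inside for clockwise
            for sg in(1,-1):
                P=A+(B-A)*t+nrm*sg*off*3
                W=np.c_[x+c*P[:,0]-s*P[:,1],y+s*P[:,0]+c*P[:,1],np.full(n,z)]
                uv=w2p(f,W); tot+=sg*map_coordinates(g,[uv[:,1],uv[:,0]],order=1).sum()
    return -tot
def fit(p0,edges,z,frames):
    b=None
    for d in [(0,0,0),(4,0,0),(-4,0,0),(0,4,0),(0,-4,0),(0,0,3),(0,0,-3)]:
        r=minimize(score,np.add(p0,d),(edges,z,frames),method="Nelder-Mead",options=dict(initial_simplex=np.add(p0,d)+np.array([[0,0,0],[5,0,0],[0,5,0],[0,0,4]]),xatol=.05))
        if b is None or r.fun<b.fun:b=r
    return b.x,b.fun
def gr(n):
    f=cam(n); return f,f["image"].astype(float).min(2)
def init(t,rear,front): # two midline points world -> pose
    pass
E
python3 - <<'E'
from fit import *
T,S=gr("top"),gr("scene"); f=T[0]
c=lambda l:[(160+(a+.5)/3-.5,160+(b+.5)/3-.5) for a,b in l]
def pose(rear,front,z,off):
    w=p2w(f,c([rear,front]),z)[:,:2]; d=w[1]-w[0]; a=np.degrees(np.arctan2(d[1],d[0])); return np.r_[w[0]-off*d/np.linalg.norm(d),a]
for nm,re,fr,z,off,E in [("left",(67,148),(194,158),5,-70,LEAF),("right",(56,301),(185,291),5,-70,LEAF),("table",(451,231),(585,243),36,-195,TABLE)]:
    p=pose(re,fr,z,off); print(nm,p.round(1))
    for fr_ in ([T],[S],[T,S]): 
        r=fit(p,E,z,fr_); print("  ",r[0].round(1),round(r[1]))
w=p2w(f,c([(233,250),(396,238),(403,340),(241,351)]),17);print("tray",w.round(1),w.mean(0))
tr=pose((237,300),(399.5,289),17,-96.5);print(tr)
print("wing",p2w(f,c([(658,240)]),229),"pot red",p2w(f,c([(464,389)]),39),"jar",p2w(f,c([(433,60)]),105),"greenpot",p2w(f,c([(329,60)]),39))
E
```

```text
left [599.3 281.6 -93.4]
   [600.8 282.7 -93.8] -8181
   [595.7 280.7 -93.7] -14314
   [596.8 281.4 -93.8] -19164
right [431.8 286.9 -84.4]
   [432.2 287.  -84. ] -8463
   [427.4 284.8 -84.1] -15337
   [428.5 285.5 -84.3] -20059
table [ 499.1 -291.7  -94.2]
   [ 499.3 -291.6  -94.8] -7150
   [ 493.7 -292.5  -94.8] -11927
   [ 495.3 -292.3  -94.6] -15357
tray [[487.8 151.9  17. ]
 [505.  -35.5  17. ]
 [388.5 -45.2  17. ]
 [372.9 139.6  17. ]] [438.55748191  52.6986089   17.        ]
[438.90413995  49.58240293 -85.15367133]
wing [[ 499.2906151  -281.75487185  229.        ]] pot red [[ 335.80141511 -113.34410918   39.        ]] jar [[697.51374873 -68.97351535 105.        ]] greenpot [[707.7776928  45.7888191  39.       ]]
```

```bash
cat > plan.py <<'E'
import sys,json
from h import *
def plan(tgts,hand):
    """tgts: list of (x,y,z,yaw,nrows)"""
    s=state(); p=np.array(s["ee_pos"]); yaw=s["ee_rot"][2]; out=[]
    M=R.from_euler("xyz",s["ee_rot"],degrees=True)
    first=True
    for x,y,z,yt,n in tgts:
        T=np.array([x,y,z]); dy=(yt-yaw+180)%360-180; 
        for k in range(n):
            D=R.from_euler("z",yaw,degrees=True)*R.from_euler("x",180,degrees=True)
            d=D.inv().apply((T-p)/(n-k)).round(1)
            r=round(-dy/n,1)
            out.append([0,0,r]+[float(v)+0. for v in d]+[hand]); p=p+D.apply(d); yaw-=r
    print(np.round(s["ee_pos"],1),np.round(s["ee_rot"],1)); print(json.dumps(out),len(out)); print("end",p.round(1),round(yaw,1))
if __name__=="__main__": plan(json.loads(sys.argv[1]),float(sys.argv[2]))
E
python3 plan.py "[[633,357.5,110,176.2,8],[633,357.5,40,176.2,4]]" 1
```

```text
[235.4 524.5 232.5] [-180.     0.   155.8]
[[0, 0, -2.5, -53.9, 1.3, 15.3, 1.0], [0, 0, -2.5, -53.9, -1.0, 15.3, 1.0], [0, 0, -2.5, -53.8, -3.4, 15.3, 1.0], [0, 0, -2.5, -53.6, -5.7, 15.3, 1.0], [0, 0, -2.5, -53.3, -8.1, 15.3, 1.0], [0, 0, -2.5, -52.9, -10.4, 15.3, 1.0], [0, 0, -2.5, -52.4, -12.7, 15.3, 1.0], [0, 0, -2.5, -51.8, -15.0, 15.4, 1.0], [0, 0, -0.1, 0.0, 0.0, 17.5, 1.0], [0, 0, -0.1, 0.0, 0.0, 17.5, 1.0], [0, 0, -0.1, 0.0, 0.0, 17.5, 1.0], [0, 0, -0.1, 0.0, 0.0, 17.5, 1.0]] 12
end [633.  357.5  40. ] 176.2
```

Call:
step_arm(steps=[[0,0,-2.5,-54,1.3,4,1],[0,0,-2.5,-54,-1,4,1],[0,0,-2.5,-54,-3.4,4,1],[0,0,-2.5,-53.5,-5.7,5,1],[0,0,-2.5,-53,-8,10,1],[0,0,-2.5,-53,-10.4,20,1],[0,0,-2.5,-52.4,-12.7,25,1],[0,0,-2.9,-51.8,-15,25,1]], force=50)

```text
time_s: 1.3
ee_pos: [634.8, 356.9, 135.0]
ee_rot: [180.0, 0.0, 176.3]
force: [1.5, -0.1, 0.0]
gripper_width: 91.5
gripper_force: 0.0
```

```bash
python3 plan.py "[[633,357.5,70,176.2,3],[633,357.5,40,176.2,2]]" 1
```

```text
[634.8 356.9 135. ] [180.    0.  176.3]
[[0, 0, 0.0, 0.6, 0.2, 21.7, 1.0], [0, 0, 0.0, 0.6, 0.1, 21.7, 1.0], [0, 0, 0.0, 0.6, 0.2, 21.6, 1.0], [0, 0, 0.1, 0.0, 0.0, 15.0, 1.0], [0, 0, 0.1, 0.0, 0.0, 15.0, 1.0]] 5
end [633.  357.5  40. ] 176.1
```

Call:
step_arm(steps=[[0,0,0,0.8,0.2,30,1],[0,0,0,0.7,0.2,30,1],[0,0,0,0,0,20,1],[0,0,0,0,0,14,1],[0,0,0,0,0,0,0],[0,0,0,0,0,0,0],[0,0,0,0,0,0,0],[0,0,0,0,0,0,0]], force=50)

```text
time_s: 2.3
ee_pos: [632.0, 358.4, 42.6]
ee_rot: [180.0, 0.1, 176.2]
force: [0.8, 0.2, -0.3]
gripper_width: 54.5
gripper_force: 0.0
```

Run:
```python
from fit import *
s=state();print(s["ee_pos"],s["ee_rot"],s["gripper_width"],s["gripper_force"])
f=cam("scene");crop(f,150,150,240,180,3,"pics/g1.png")
```

```text
[632.0338239  358.36995755  42.63810861] [1.79953858e+02 6.82998525e-02 1.76234035e+02] 54.51388485745863 0.0
```

View pics/g1.png

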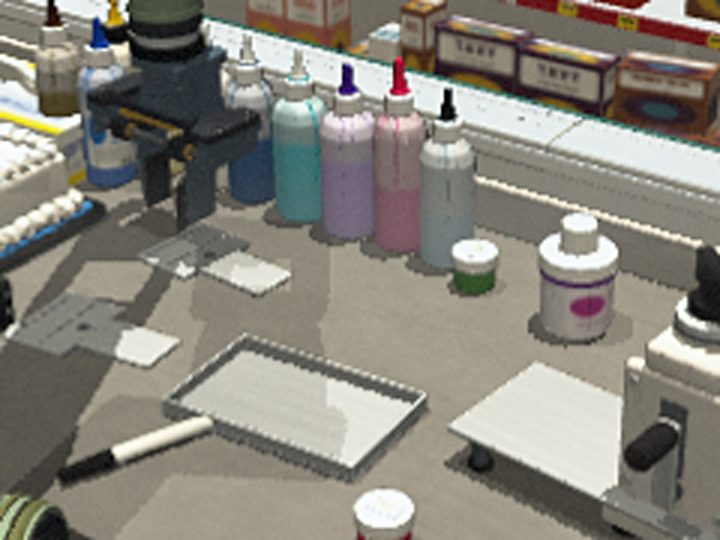

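Call:
step_arm(steps=[[0,0,0,0,0,1.5,0],[0,0,0,0,0,0,0],[0,0,0,0,0,0,0],[0,0,0,0,0,0,0],[0,0,0,0,0,0,0],[0,0,0,0,0,0,0],[0,0,0,0,0,0,0],[0,0,0,0,0,0,0]], force=50)

```text
time_s: 3.35
ee_pos: [631.7, 358.1, 40.2]
ee_rot: [-180.0, -0.0, 176.2]
force: [-0.6, -0.2, 0.2]
gripper_width: 9.6
gripper_force: 50.0
```

Run:
```python
from h import *
s=state();print(s["ee_pos"],s["ee_rot"],s["gripper_width"],s["gripper_force"])
# sheeter pose, ear target for origin at xs
sh=(496.5,-292,-94.7)
a=np.radians(sh[2]);c,s_=np.cos(a),np.sin(a)
for xs in(-195,-125,-100):
  for y in(30,-30): 
    px,py=xs-78,y; print(xs,y,sh[0]+c*px-s_*py,sh[1]+s_*px+c*py)
```

```text
[631.66534097 358.07317673  40.21456158] [-1.79995647e+02 -7.41207256e-03  1.76232263e+02] 9.613673769089344 49.999920129776
-195 30 548.7683344605422 -22.37614865757723
-195 -30 488.97009125146 -17.459838139774778
-125 30 543.0326388564393 -92.14076573483979
-125 -30 483.2343956473572 -87.22445521703733
-100 30 540.9841761406883 -117.05670040529071
-100 -30 481.18593293160615 -112.14038988748825
```

Call:
step_arm(steps=[[0,0,0,0,0,-20,0],[0,0,0,0,0,-30,0],[0,0,0,0,0,-30,0],[0,0,0,0,0,-30,0],[0,0,0,10,35,0,0],[0,0,0,10,45,0,0],[0,0,0,10,45,0,0],[0,0,0,10,45,0,0]], force=50)

```text
time_s: 4.35
ee_pos: [602.8, 532.1, 152.0]
ee_rot: [179.9, 0.1, 176.2]
force: [0.8, -0.5, -1.7]
gripper_width: 9.8
gripper_force: 50.0
```

```bash
python3 plan.py "[[542.4,-81.6,150,175.3,7]]" 0; python3 -c "
from h import *
s=state();print(s['force'],s['gripper_width'],s['gripper_force'])"
```

```text
[602.8 532.1 152. ] [1.799e+02 1.000e-01 1.762e+02]
[[0, 0, 0.1, 2.8, -88.0, 0.3, 0.0], [0, 0, 0.1, 2.7, -88.1, 0.3, 0.0], [0, 0, 0.1, 2.5, -88.1, 0.3, 0.0], [0, 0, 0.1, 2.4, -88.0, 0.3, 0.0], [0, 0, 0.1, 2.3, -88.1, 0.3, 0.0], [0, 0, 0.1, 2.1, -88.0, 0.3, 0.0], [0, 0, 0.1, 1.9, -88.1, 0.2, 0.0]] 7
end [542.4 -81.6 150. ] 175.5
[ 0.83844771 -0.5146149  -1.71986508] 9.779454087791583 49.99844491481781
```

Call:
step_arm(steps=[[0,0,0.1,1.8,-35,0,0],[0,0,0.1,1.8,-50,0,0],[0,0,0.1,1.8,-55,0,0],[0,0,0.1,1.8,-55,0,0],[0,0,0.1,1.8,-55,0,0],[0,0,0.1,1.8,-55,0,0],[0,0,0.1,1.8,-55,0,0],[0,0,0.1,1.8,-50,0,0]])

```text
time_s: 5.35
ee_pos: [559.2, 120.9, 151.9]
ee_rot: [180.0, 0.1, 175.4]
force: [0.1, -0.7, -1.6]
gripper_width: 9.8
gripper_force: 50.0
```

```bash
python3 plan.py "[[542.4,-81.6,150,175.3,6]]" 0; python3 -c "
from h import *
s=state();print(s['force'],s['gripper_width'],s['gripper_force'])"
```

```text
[559.2 120.9 151.9] [1.800e+02 1.000e-01 1.754e+02]
[[0, 0, 0.0, 0.1, -33.9, 0.3, 0.0], [0, 0, 0.0, 0.1, -33.9, 0.3, 0.0], [0, 0, 0.0, 0.1, -33.8, 0.3, 0.0], [0, 0, 0.0, 0.1, -33.9, 0.3, 0.0], [0, 0, 0.0, 0.1, -33.8, 0.3, 0.0], [0, 0, 0.0, 0.0, -33.9, 0.4, 0.0]] 6
end [542.4 -81.6 150. ] 175.4
[ 0.10734695 -0.71831744 -1.58122562] 9.785621738570004 50.000306367874146
```

Call:
step_arm(steps=[[0,0,0,0,-34,0,0],[0,0,0,0,-34,0,0],[0,0,0,0,-34,0,0],[0,0,0,0,-34,0,0],[0,0,0,0,-34,10,0],[0,0,0,0,-27,10,0],[0,0,0,0,0,15,0],[0,0,0,0,0,15,0]])

```text
time_s: 6.35
ee_pos: [543.7, -73.3, 100.2]
ee_rot: [180.0, 0.1, 175.4]
force: [0.3, 0.1, -2.2]
gripper_width: 10.0
gripper_force: 50.0
```

```bash
python3 plan.py "[[542.4,-81.6,76,175.3,3]]" 0
python3 - <<'E'
from h import *
s=state();print(s['force'],s['gripper_width'],s['gripper_force'])
f=cam("scene");crop(f,230,190,240,180,3,"pics/p1.png")
E
```

```text
[543.7 -73.3 100.2] [1.800e+02 1.000e-01 1.754e+02]
[[0, 0, 0.0, 0.2, -2.8, 8.1, 0.0], [0, 0, 0.0, 0.2, -2.8, 8.0, 0.0], [0, 0, 0.0, 0.2, -2.7, 8.1, 0.0]] 3
end [542.4 -81.6  76. ] 175.4
[ 0.31861789  0.08507154 -2.16627488] 10.029237608782234 49.99906539916992
```

View pics/p1.png

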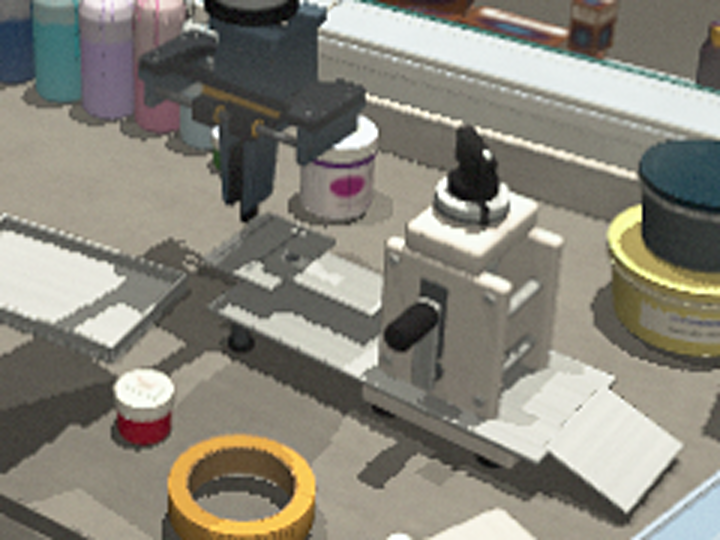

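Call:
step_arm(steps=[[0,0,0,0.3,-4,8,0],[0,0,0,0.3,-4,8,0],[0,0,0,0.3,0,5,0],[0,0,0,0.2,0,2.5,0],[0,0,0,0,0,0,0],[0,0,0,0,0,0,0],[0,0,0,0,0,0,0.5],[0,0,0,0,0,0,0.5]])

```text
time_s: 7.4
ee_pos: [541.9, -81.8, 77.1]
ee_rot: [-180.0, 0.0, 175.4]
force: [-0.3, -0.3, 0.8]
gripper_width: 26.2
gripper_force: 0.0
```

```bash
python3 plan.py "[[542.4,-81.6,150,175.3,4],[391,361.1,150,185.9,10],[391,361.1,41,185.9,4]]" 1
python3 - <<'E'
from h import *
s=state();print(s['force'],s['gripper_width'],s['gripper_force'])
E
```

```text
[541.9 -81.8  77.1] [-180.     0.   175.4]
[[0, 0, 0.0, -0.1, 0.1, -18.2, 1.0], [0, 0, 0.0, -0.1, 0.0, -18.2, 1.0], [0, 0, 0.0, -0.1, 0.1, -18.2, 1.0], [0, 0, 0.0, -0.2, 0.0, -18.3, 1.0], [0, 0, -1.0, 18.6, 42.9, 0.0, 1.0], [0, 0, -1.0, 17.9, 43.2, 0.0, 1.0], [0, 0, -1.0, 17.1, 43.6, 0.0, 1.0], [0, 0, -1.0, 16.3, 43.8, 0.0, 1.0], [0, 0, -1.0, 15.6, 44.1, 0.0, 1.0], [0, 0, -1.0, 14.8, 44.4, 0.0, 1.0], [0, 0, -1.0, 14.0, 44.7, 0.0, 1.0], [0, 0, -1.0, 13.3, 44.9, 0.0, 1.0], [0, 0, -1.0, 12.5, 45.1, 0.0, 1.0], [0, 0, -1.0, 11.6, 45.3, 0.0, 1.0], [0, 0, -0.1, 0.0, 0.0, 27.3, 1.0], [0, 0, -0.1, 0.0, 0.0, 27.2, 1.0], [0, 0, -0.1, 0.0, 0.0, 27.3, 1.0], [0, 0, -0.1, 0.0, 0.0, 27.2, 1.0]] 18
end [391.  361.1  41. ] 185.8
[-0.31169142 -0.28372483  0.77778215] 26.222735901744002 0.0
```

Call:
step_arm(steps=[[0,0,0,0,0,-20,1],[0,0,0,0,0,-30,1],[0,0,-1,12,30,-20,1],[0,0,-1,18,45,0,1],[0,0,-1,18,50,0,1],[0,0,-1,18,50,0,1],[0,0,-1,17,50,0,1],[0,0,-1,17,50,0,1]])

```text
time_s: 8.4
ee_pos: [450.2, 198.0, 147.2]
ee_rot: [180.0, 0.1, -178.5]
force: [1.0, 0.2, 0.4]
gripper_width: 91.3
gripper_force: 0.0
```

```bash
python3 plan.py "[[391,361.1,130,185.9,4],[391,361.1,41,185.9,4]]" 1
python3 - <<'E'
from fit import *
T,S=gr("top"),gr("scene")
for fr in([T],[S],[T,S]): print(fit((430,286,-84.1),LEAF,5,fr)[0].round(1),fit((511,-159,-94.6),LEAF,41,fr)[0].round(1))
crop(T[0],160,160,260,170,3,"pics/t2.png")
E
```

```text
[450.2 198.  147.2] [ 1.800e+02  1.000e-01 -1.785e+02]
[[0, 0, -1.1, 13.8, 41.1, 4.3, 1.0], [0, 0, -1.1, 12.9, 41.4, 4.3, 1.0], [0, 0, -1.1, 12.2, 41.6, 4.3, 1.0], [0, 0, -1.1, 11.3, 41.9, 4.3, 1.0], [0, 0, -0.0, 0.0, 0.0, 22.2, 1.0], [0, 0, -0.0, 0.0, 0.0, 22.3, 1.0], [0, 0, -0.0, 0.0, 0.0, 22.2, 1.0], [0, 0, -0.0, 0.0, 0.0, 22.3, 1.0]] 8
end [391.  361.1  41. ] -174.1
[443.4 283.8 -75.3] [ 524.5 -157.1  -95.6]
[427.2 284.9 -84.5] [ 506.2 -155.6  -94.3]
[427.7 284.5 -84.2] [ 506.2 -155.6  -94.3]
```

View pics/t2.png

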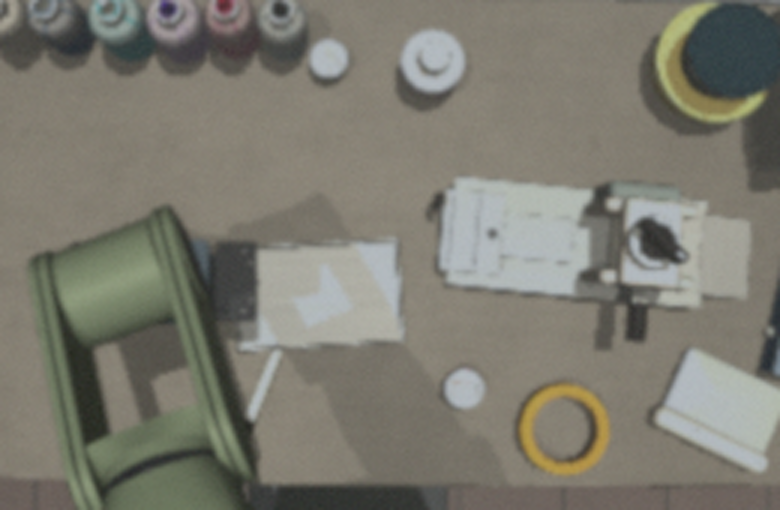

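Call:
step_arm(steps=[[0,0,-1.1,13.8,41,4,1],[0,0,-1.1,12.9,41.4,4,1],[0,0,-1.1,12.2,41.6,4,1],[0,0,-1.1,11.3,42,5,1],[0,0,0,0,0,25,1],[0,0,0,0,0,30,1],[0,0,0,0,0,22,1],[0,0,0,0,0,12,1]])

```text
time_s: 9.5
ee_pos: [391.8, 358.7, 39.8]
ee_rot: [-179.9, -0.1, -174.2]
force: [1.0, 0.1, -0.5]
gripper_width: 91.3
gripper_force: 0.0
```

```bash
python3 plan.py "[[391,361.1,40.5,185.9,2]]" 0
```

```text
[391.8 358.7  39.8] [-1.799e+02 -1.000e-01 -1.742e+02]
[[0, 0, -0.0, 0.3, 1.2, -0.4, 0.0], [0, 0, -0.0, 0.2, 1.3, -0.3, 0.0]] 2
end [391.  361.1  40.5] -174.2
```

Call:
step_arm(steps=[[0,0,0,0.5,2,0,0],[0,0,0,0,0,0,0],[0,0,0,0,0,0,0],[0,0,0,0,0,0,0],[0,0,0,0,0,0,0],[0,0,0,0,0,0,0],[0,0,0,0,0,0,0],[0,0,0,0,0,0,0]])

```text
time_s: 10.5
ee_pos: [390.9, 361.4, 40.7]
ee_rot: [-180.0, -0.0, -174.2]
force: [0.8, -0.7, 0.3]
gripper_width: 14.0
gripper_force: 0.5
```

Call:
step_arm(steps=[[0,0,0,0,0,0,0],[0,0,0,0,0,0,0],[0,0,0,0,0,0,0],[0,0,0,0,0,0,0],[0,0,0,0,0,-20,0],[0,0,0,0,0,-30,0],[0,0,0,0,0,-40,0],[0,0,0,0,0,-40,0]])

```text
time_s: 11.5
ee_pos: [390.5, 361.4, 171.6]
ee_rot: [-180.0, -0.0, -174.2]
force: [1.0, 0.4, -1.6]
gripper_width: 10.2
gripper_force: 50.0
```

```bash
python3 -c "
from h import *
s=state();print(s['force'],s['gripper_width'],s['gripper_force'])"; python3 plan.py "[[483,-76.5,165,175.3,12]]" 0
```

```text
[ 0.9953688   0.35789173 -1.61647158] 10.154888653345362 49.99940872192383
[390.5 361.4 171.6] [-180.    -0.  -174.2]
[[0, 0, 0.9, -4.0, -37.1, 0.5, 0.0], [0, 0, 0.9, -4.5, -37.0, 0.6, 0.0], [0, 0, 0.9, -5.1, -36.9, 0.5, 0.0], [0, 0, 0.9, -5.7, -36.9, 0.6, 0.0], [0, 0, 0.9, -6.3, -36.8, 0.5, 0.0], [0, 0, 0.9, -6.9, -36.7, 0.6, 0.0], [0, 0, 0.9, -7.4, -36.5, 0.5, 0.0], [0, 0, 0.9, -8.0, -36.4, 0.6, 0.0], [0, 0, 0.9, -8.6, -36.3, 0.5, 0.0], [0, 0, 0.9, -9.2, -36.1, 0.6, 0.0], [0, 0, 0.9, -9.7, -36.0, 0.5, 0.0], [0, 0, 0.9, -10.3, -35.9, 0.6, 0.0]] 12
end [483.  -76.5 165. ] -185.0
```

Call:
step_arm(steps=[[0,0,0.9,-4,-25,0,0],[0,0,0.9,-4.5,-40,0,0],[0,0,0.9,-5,-45,0,0],[0,0,0.9,-6,-50,0,0],[0,0,0.9,-8,-50,0,0],[0,0,0.9,-9,-50,0,0],[0,0,0.9,-10,-50,0,0],[0,0,0.9,-10,-45,0,0]])

```text
time_s: 12.5
ee_pos: [462.2, 7.4, 170.6]
ee_rot: [180.0, -0.0, 178.6]
force: [0.7, 0.1, -1.3]
gripper_width: 9.6
gripper_force: 50.0
```

```bash
python3 -c "
from h import *
s=state();print(s['force'],s['gripper_width'],s['gripper_force'])"; python3 plan.py "[[481.8,-80.8,140,175.4,4]]" 0
```

```text
[ 0.6806792   0.07743    -1.32276234] 9.571920080685201 50.000953674316406
[462.2   7.4 170.6] [180.   -0.  178.6]
[[0, 0, 0.8, -5.4, -21.9, 7.7, 0.0], [0, 0, 0.8, -5.8, -21.8, 7.6, 0.0], [0, 0, 0.8, -6.1, -21.8, 7.7, 0.0], [0, 0, 0.8, -6.3, -21.7, 7.6, 0.0]] 4
end [481.8 -80.8 140. ] 175.4
```

Call:
step_arm(steps=[[0,0,0.8,-5.4,-20,5,0],[0,0,0.8,-5.8,-20,5,0],[0,0,0.8,-6,-20,8,0],[0,0,0.8,-6.3,-20,8,0],[0,0,0,0,0,15,0],[0,0,0,0,0,15,0],[0,0,0,0,0,0,0],[0,0,0,0,0,0,0]])

```text
time_s: 13.5
ee_pos: [482.2, -71.5, 114.8]
ee_rot: [180.0, -0.0, 175.5]
force: [0.0, -0.3, -2.0]
gripper_width: 9.9
gripper_force: 50.0
```

```bash
python3 -c "
from h import *
s=state();print(s['force'],s['gripper_width'],s['gripper_force'])
f=cam('scene');crop(f,230,190,240,180,3,'pics/p2.png')
"; python3 plan.py "[[481.8,-80.8,81.5,175.4,3]]" 0
```

```text
[ 0.01452326 -0.32175514 -1.9664343 ] 9.936589490279717 49.998639822006226
[482.4 -71.6 115.1] [180.    0.  175.5]
[[0, 0, 0.0, 0.0, -3.1, 11.2, 0.0], [0, 0, 0.0, -0.1, -3.1, 11.2, 0.0], [0, 0, 0.0, 0.0, -3.0, 11.2, 0.0]] 3
end [481.8 -80.8  81.5] 175.5
```

View pics/p2.png

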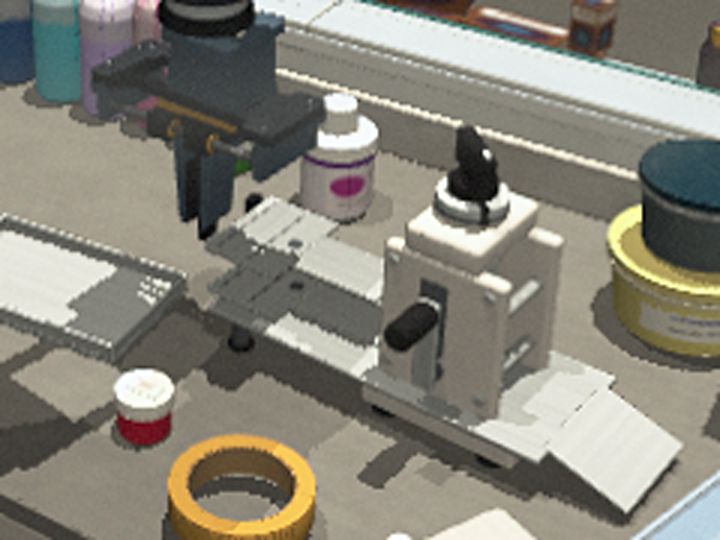

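Run:
```python
from h import *
f=cam("scene"); c=lambda x,y:(230+x/3,190+y/3)
print(p2w(f,[c(297,286)],41),"lower hole"); print(p2w(f,[c(295,243)],80),p2w(f,[c(295,243)],41),"other hole"); print(p2w(f,[c(253,200)],88),"ear top L"); print(p2w(f,[c(207,232)],97),"ear R")
# expected lower hole given leaf_left origin & hole offset from t2
print(w2p(f,[[506.2,-155.6,41]])*3-[690,570])
```

```text
[[ 507.04402963 -143.84690943   41.        ]] lower hole
[[ 508.54165469 -139.71256397   80.        ]] [[ 561.29598664 -109.5651807    41.        ]] other hole
[[534.35027325 -83.40300309  88.        ]] ear top L
[[459.58061689 -87.09752679  97.        ]] ear R
[[308.98919277 291.20662052]]
```

Call:
step_arm(steps=[[0,0,0,0,-5,0,0],[0,0,0,0,-4.5,0,0],[0,0,0,0,0,0,0],[0,0,0,0,0,10,0],[0,0,0,0,0,10,0],[0,0,0,0,0,8,0],[0,0,0,0,0,4,0],[0,0,0,0,0,0,0]])

```text
time_s: 14.6
ee_pos: [481.5, -81.4, 82.5]
ee_rot: [180.0, -0.0, 175.4]
force: [-0.1, -0.4, -2.0]
gripper_width: 9.7
gripper_force: 50.0
```

```bash
python3 -c "
from h import *
s=state();print(s['force'],s['gripper_width'],s['gripper_force'])
"; python3 plan.py "[[481.8,-80.8,81,175.4,3]]" 0
```

```text
[-0.14071037 -0.41319323 -2.0019925 ] 9.720034362337046 49.99858796596527
[481.5 -81.4  82.5] [180.   -0.  175.4]
[[0, 0, 0.0, -0.1, 0.2, 0.5, 0.0], [0, 0, 0.0, -0.1, 0.2, 0.5, 0.0], [0, 0, 0.0, -0.1, 0.3, 0.5, 0.0]] 3
end [481.8 -80.8  81. ] 175.4
```

Call:
step_arm(steps=[[0,0,0,0,0,1,0],[0,0,0,0,0,0,0],[0,0,0,0,0,0,0.51],[0,0,0,0,0,0,0.51],[0,0,0,0,0,-20,0.51],[0,0,0,0,0,-30,0.51],[0,0,0,0,0,-40,0.51],[0,0,0,0,0,0,0.51]])

```text
time_s: 15.6
ee_pos: [483.5, -81.9, 174.6]
ee_rot: [-180.0, 0.4, 175.4]
force: [0.4, 0.0, 0.1]
gripper_width: 46.6
gripper_force: 0.0
```

```bash
python3 - <<'E'
from fit import *
S=gr("scene")
a,b=fit((505,-150,-94.5),LEAF,46,[S]); print(a.round(1),b)
crop(S[0],250,200,160,120,5,"pics/p3.png")
E
python3 plan.py "[[516,-43,165,85.3,9],[516,-43,62,85.3,7]]" 0.51
```

```text
[ 506.9 -154.1  -94.5] -9366.40896905787
[482.1 -81.7 172.8] [-180.     0.2  175.4]
[[0, 0, 10.0, -3.4, 4.6, 0.9, 0.51], [0, 0, 10.0, -2.6, 5.1, 0.9, 0.51], [0, 0, 10.0, -1.6, 5.5, 0.9, 0.51], [0, 0, 10.0, -0.7, 5.7, 0.9, 0.51], [0, 0, 10.0, 0.3, 5.7, 0.8, 0.51], [0, 0, 10.0, 1.3, 5.5, 0.9, 0.51], [0, 0, 10.0, 2.3, 5.2, 0.8, 0.51], [0, 0, 10.0, 3.1, 4.8, 0.9, 0.51], [0, 0, 10.0, 4.0, 4.2, 0.8, 0.51], [0, 0, 0.0, 0.0, 0.0, 14.7, 0.51], [0, 0, 0.0, 0.0, 0.0, 14.7, 0.51], [0, 0, 0.0, 0.0, 0.0, 14.7, 0.51], [0, 0, 0.0, 0.0, 0.0, 14.7, 0.51], [0, 0, 0.0, 0.0, 0.0, 14.7, 0.51], [0, 0, 0.0, 0.0, 0.0, 14.8, 0.51], [0, 0, 0.0, 0.0, 0.0, 14.7, 0.51]] 16
end [516. -43.  62.] 85.4
```

View pics/p3.png

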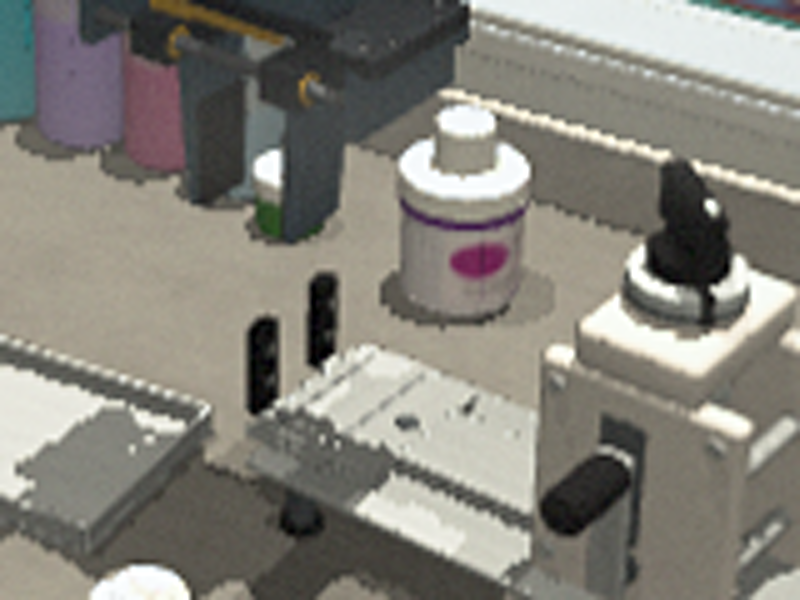

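Call:
step_arm(steps=[[0,0,10,-3.4,4.6,0,0.51],[0,0,10,-2.6,5.1,0,0.51],[0,0,10,-1.6,5.5,0,0.51],[0,0,10,-0.7,5.7,0,0.51],[0,0,10,0.3,5.7,0,0.51],[0,0,10,1.3,5.5,0,0.51],[0,0,10,2.3,5.2,0,0.51],[0,0,10,3.1,4.8,0,0.51]])

```text
time_s: 16.65
ee_pos: [510.7, -46.9, 170.1]
ee_rot: [-179.8, -0.0, 95.1]
force: [0.3, 0.1, 0.6]
gripper_width: 46.4
gripper_force: 0.0
```

```bash
python3 plan.py "[[516,-40,165,85.3,2],[516,-40,62,85.3,5]]" 0.51
```

```text
[510.7 -46.9 170.1] [-179.8   -0.    95.1]
[[0, 0, 4.9, 3.2, 2.9, 2.5, 0.51], [0, 0, 4.9, 3.5, 2.7, 2.6, 0.51], [0, 0, 0.0, 0.0, 0.0, 20.6, 0.51], [0, 0, 0.0, 0.0, 0.0, 20.6, 0.51], [0, 0, 0.0, 0.0, 0.0, 20.6, 0.51], [0, 0, 0.0, 0.0, 0.0, 20.6, 0.51], [0, 0, 0.0, 0.0, 0.0, 20.6, 0.51]] 7
end [516. -40.  62.] 85.3
```

Call:
step_arm(steps=[[0,0,4.9,3.2,2.5,5,0.51],[0,0,4.9,3.5,2.5,10,0.51],[0,0,0,0,0,20,0.51],[0,0,0,0,0,20,0.51],[0,0,0,0,0,20,0.51],[0,0,0,0,0,20,0.51],[0,0,0,0,0,12,0.51],[0,0,0,0,0,0,0.51]])

```text
time_s: 17.65
ee_pos: [515.2, -40.1, 63.4]
ee_rot: [-179.8, -0.0, 85.6]
force: [0.4, 0.0, 0.7]
gripper_width: 46.8
gripper_force: 0.0
```

```bash
python3 - <<'E'
from h import *
print(state()["force"])
o=np.array([495.1,-291.4]);a=np.radians(-94.7);u=np.array([np.cos(a),np.sin(a)])
for x in(-249,-200,-170,-160,-146,-144): print(x,(o+u*x).round(1))
s=state()["ee_pos"][:2]-o;print("now",s@u,s@[-u[1],u[0]])
E
python3 plan.py "[[508.8,-125.1,62,85.3,8]]" 0.51
```

```text
[0.37894392 0.00311396 0.73213952]
-249 [515.5 -43.2]
-200 [511.5 -92.1]
-170 [ 509. -122.]
-160 [ 508.2 -131.9]
-146 [ 507.1 -145.9]
-144 [ 506.9 -147.9]
now -252.08926422810634 -0.5472776034247815
[515.2 -40.1  63.4] [-179.8   -0.    85.6]
[[0, 0, 0.0, -10.7, 0.0, 0.2, 0.51], [0, 0, 0.0, -10.6, 0.0, 0.2, 0.51], [0, 0, 0.0, -10.7, 0.0, 0.2, 0.51], [0, 0, 0.0, -10.6, 0.0, 0.2, 0.51], [0, 0, 0.0, -10.7, 0.0, 0.2, 0.51], [0, 0, 0.0, -10.6, 0.0, 0.1, 0.51], [0, 0, 0.0, -10.7, 0.0, 0.2, 0.51], [0, 0, 0.0, -10.6, 0.1, 0.1, 0.51]] 8
end [ 508.8 -125.1   62. ] 85.6
```

Call:
step_arm(steps=[[0,0,0.3,-8,0,0,0.51],[0,0,0,-10,0,0,0.51],[0,0,0,-12,0,0,0.51],[0,0,0,-12,0,0,0.51],[0,0,0,-12,0,0,0.51],[0,0,0,-12,0,0,0.51],[0,0,0,-10,0,0,0.51],[0,0,0,-6,0,0,0.51]])

```text
time_s: 18.65
ee_pos: [509.5, -122.6, 64.7]
ee_rot: [-180.0, -0.0, 85.3]
force: [0.6, 2.5, 2.3]
gripper_width: 47.1
gripper_force: 1.2
```

Run:
```python
from fit import *
print(state()["force"])
o=np.array([495.1,-291.4]);a=np.radians(-94.7);u=np.array([np.cos(a),np.sin(a)])
s=state()["ee_pos"][:2]-o;print("now",s@u,s@[-u[1],u[0]])
S=gr("scene")
crop(S[0],250,200,160,120,5,"pics/p4.png")
a,b=fit((500,-211,-94.5),LEAF,46,[S]); print(a.round(1),b)
```

```text
[0.61160811 2.48576075 2.33945484]
now -169.42139808171729 0.5422963976263304
[ 498.9 -207.3  -98.1] -2839.0883739416504
```

View pics/p4.png

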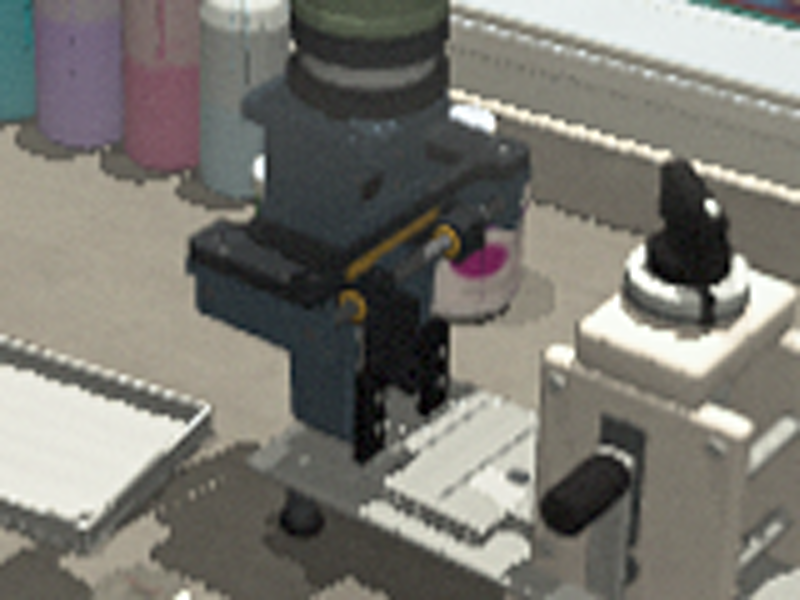

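Call:
step_arm(steps=[[0,0,0,-4,0,0,0.51],[0,0,0,-4,0,0,0.51],[0,0,0,-4,0,0,0.51],[0,0,0,-3,0,0,0.51],[0,0,0,-2,0,0,0.51],[0,0,0,-1,0,0,0.51],[0,0,0,0,0,0,0.51],[0,0,0,0,0,0,0.51]])

```text
time_s: 19.7
ee_pos: [508.1, -140.0, 64.8]
ee_rot: [180.0, 0.0, 85.3]
force: [0.8, 0.5, 0.7]
gripper_width: 46.4
gripper_force: 0.0
```

Call:
step_arm(steps=[[0,0,0,-1,0,0,0.51],[0,0,0,-1,0,0,0.51],[0,0,0,0,0,0,0.51],[0,0,0,0,0,0,0.51],[0,0,0,0,0,0,0.51],[0,0,0,0,0,0,0.51],[0,0,0,0,0,0,0.51],[0,0,0,0,0,0,0.51]])

```text
time_s: 20.7
ee_pos: [508.0, -141.9, 64.8]
ee_rot: [180.0, -0.0, 85.3]
force: [1.0, 2.1, 0.3]
gripper_width: 46.4
gripper_force: 1.2
```

Call:
step_arm(steps=[[0,0,0,-1,0,0,0.51],[0,0,0,-1,0,0,0.51],[0,0,0,0,0,0,0.51],[0,0,0,0,0,0,0.51],[0,0,0,0,0,0,0.51],[0,0,0,0,0,0,0.51],[0,0,0,0,0,0,0.51],[0,0,0,0,0,0,0.51]])

```text
time_s: 21.7
ee_pos: [507.8, -144.0, 64.7]
ee_rot: [-180.0, 0.0, 85.3]
force: [0.2, 0.4, -0.0]
gripper_width: 46.3
gripper_force: 0.3
```

Call:
step_arm(steps=[[0,0,0,-1,0,0,0.51],[0,0,0,-0.5,0,0,0.51],[0,0,0,0,0,0,0.51],[0,0,0,0,0,0,0.51],[0,0,0,0,0,0,0.51],[0,0,0,0,0,0,0.51],[0,0,0,0,0,0,0.51],[0,0,0,0,0,0,0.51]])

```text
time_s: 22.7
ee_pos: [507.6, -145.4, 64.7]
ee_rot: [-180.0, -0.0, 85.3]
force: [1.2, 1.7, -0.1]
gripper_width: 46.6
gripper_force: 1.1
```

Call:
step_arm(steps=[[0,0,0,-1,0,0,0.51],[0,0,0,-0.5,0,0,0.51],[0,0,0,0,0,0,0.51],[0,0,0,0,0,0,0.51],[0,0,0,-0.5,0,0,0.51],[0,0,0,-0.5,0,0,0.51],[0,0,0,0,0,0,0.51],[0,0,0,0,0,0,0.51]])

```text
time_s: 23.7
ee_pos: [507.4, -146.9, 64.7]
ee_rot: [-180.0, -0.1, 85.3]
force: [1.4, 7.4, 1.6]
gripper_width: 46.4
gripper_force: 3.3
```

Call:
step_arm(steps=[[0,0,0,-1,0,0,0.51],[0,0,0,-0.5,0,0,0.51],[0,0,0,0,0,0,0.51],[0,0,0,0,0,0,0.51],[0,0,0,-0.5,0,0,0.51],[0,0,0,0,0,0,0.51],[0,0,0,0,0,0,0.51],[0,0,0,0,0,0,0.51]])

```text
time_s: 24.7
ee_pos: [507.2, -147.1, 64.8]
ee_rot: [-179.9, -0.3, 85.3]
force: [1.3, 14.6, 2.2]
gripper_width: 46.5
gripper_force: 7.0
```

Call:
step_arm(steps=[[0,0,0,8,0,0,0.51],[0,0,0,15,0,0,0.51],[0,0,0,15,0,0,0.51],[0,0,0,10,0,-10,0.51],[0,0,0,10,0,-30,0.51],[0,0,0,10,0,-40,0.51],[0,0,0,10,0,-50,0.51],[0,0,0,10,0,-60,0.51]])

```text
time_s: 25.7
ee_pos: [513.8, -61.4, 256.5]
ee_rot: [-180.0, 0.0, 85.3]
force: [0.9, -0.4, -0.6]
gripper_width: 46.5
gripper_force: 0.0
```

Run:
```python
from fit import *
T,S=gr("top"),gr("scene")
a=cv2.resize(T[0]["image"][215:275,335:405],None,fx=6,fy=6,interpolation=cv2.INTER_CUBIC)
b=cv2.resize(S[0]["image"][215:305,310:400],None,fx=4,fy=4,interpolation=cv2.INTER_CUBIC)
c=np.hstack([a,b]) if a.shape[0]==b.shape[0] else None
cv2.imwrite("pics/w1.png",c);print(a.shape,b.shape)
r=fit((500,-247,-94.6),LEAF,46,[S]);print(r[0].round(1),r[1]); 
print("exp wing px top",w2p(T[0],[[496,-291.5,229],[496,-291.5,199]]),w2p(S[0],[[496,-291.5,229],[496,-291.5,199]]))
```

```text
(360, 420, 3) (360, 360, 3)
[ 494.1 -245.   -96.2] -7131.368254445411
exp wing px top [[382.25778594 240.83083019]
 [379.40162046 241.14362401]] [[388.97556152 236.52571234]
 [387.85470681 248.72555859]]
```

View pics/w1.png

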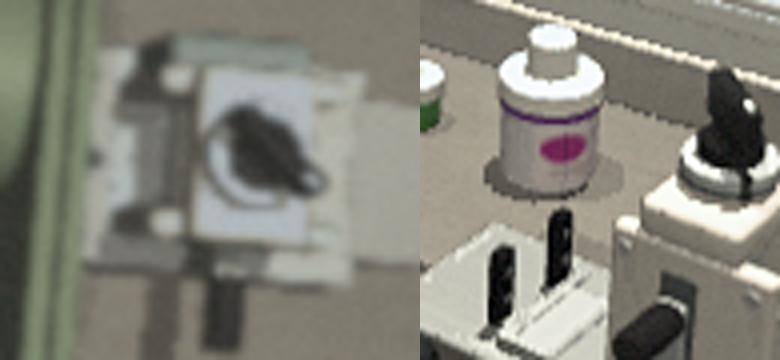

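```bash
python3 plan.py "[[496,-291.5,258,48,6]]" 1
```

```text
[518.  -61.5 262.4] [179.1   0.   85.4]
[[0, 0, 6.2, -38.5, -0.6, 0.7, 1.0], [0, 0, 6.2, -38.3, 3.6, 0.7, 1.0], [0, 0, 6.2, -37.7, 7.7, 0.8, 1.0], [0, 0, 6.2, -36.7, 11.7, 0.7, 1.0], [0, 0, 6.2, -35.2, 15.7, 0.8, 1.0], [0, 0, 6.2, -33.3, 19.3, 0.7, 1.0]] 6
end [ 496.  -291.5  258. ] 48.2
```

Call:
step_arm(steps=[[0,0,6.2,-38.5,-0.6,0,1],[0,0,6.2,-38.3,3.6,0,1],[0,0,6.2,-37.7,7.7,0,1],[0,0,6.2,-36.7,11.7,0,1],[0,0,6.2,-35.2,15.7,0,1],[0,0,6.3,-33.3,19.3,0,1],[0,0,0,0,0,0,1],[0,0,0,0,0,0,1]], force=25)

```text
time_s: 26.8
ee_pos: [492.0, -291.4, 254.5]
ee_rot: [-179.9, -0.0, 48.1]
force: [0.3, 0.3, 0.1]
gripper_width: 91.0
gripper_force: 0.0
```

```bash
python3 plan.py "[[496,-291.5,217,48,3]]" 1
```

```text
[ 492.  -291.4  254.5] [-179.9   -0.    48.1]
[[0, 0, 0.0, 0.8, 1.0, 12.5, 1.0], [0, 0, 0.0, 0.9, 1.0, 12.5, 1.0], [0, 0, 0.0, 0.8, 1.0, 12.5, 1.0]] 3
end [ 495.9 -291.5  217. ] 48.1
```

Call:
step_arm(steps=[[0,0,0,0.9,1,12,1],[0,0,0,0.9,1,13,1],[0,0,0,0.8,1,12,1],[0,0,0,0,0,0,0],[0,0,0,0,0,0,0],[0,0,0,0,0,0,0],[0,0,0,0,0,0,0],[0,0,0,0,0,0,0]])

```text
time_s: 27.8
ee_pos: [496.2, -292.3, 218.0]
ee_rot: [180.0, -0.0, 48.0]
force: [0.2, 0.5, 0.1]
gripper_width: 44.0
gripper_force: 0.0
```

Call:
step_arm(steps=[[0,0,0,0,0,0,0],[0,0,0,0,0,0,0],[0,0,0,0,0,0,0],[0,0,0,0,0,0,0],[0,0,0,0,0,0,0],[0,0,0,0,0,0,0],[0,0,0,0,0,0,0],[0,0,0,0,0,0,0]])

```text
time_s: 28.8
ee_pos: [497.2, -292.9, 218.5]
ee_rot: [179.8, -0.0, 48.0]
force: [2.0, -1.3, 5.6]
gripper_width: 12.9
gripper_force: 26.0
```

```bash
python3 -c "
from h import *
s=state();print(s['ee_pos'],s['ee_rot'],s['force'],s['torque'],s['gripper_width'],s['qpos'])"
```

```text
[ 497.21488936 -292.87814306  218.51842827] [ 1.79805050e+02 -3.30356688e-02  4.80344442e+01] [ 2.02578005 -1.25154639  5.64648236] [-0.49630833 -0.34034335  0.01628967] 12.942469084713577 [-3.16402301e+01  1.89253847e+01  9.08396704e+01 -2.59788295e-03
  7.00372303e+01  1.03262647e+01]
```

Call:
step_arm(steps=[[0,0,0,0,1,0,0],[0,0,5,0,0,0,0],[0,0,10,0,0,0,0],[0,0,10,0,0,0,0],[0,0,10,0,0,0,0],[0,0,10,0,0,0,0],[0,0,10,0,0,0,0],[0,0,10,0,0,0,0]])

```text
time_s: 29.8
ee_pos: [497.0, -292.2, 218.5]
ee_rot: [-179.9, -0.0, -17.3]
force: [-0.1, 2.0, 6.8]
gripper_width: 12.5
gripper_force: 25.9
```

```bash
python3 -c "
from h import *
s=state();print(s['ee_pos'],s['ee_rot'],s['force'],s['torque'],s['gripper_width'],s['qpos'][5])"
```

```text
[ 497.04361735 -292.23941765  218.51697532] [-1.79931437e+02 -2.23417657e-02 -1.72926128e+01] [-0.105409    1.96459392  6.77507553] [ 0.20184901  0.09527808 -0.00074851] 12.529154185157848 75.63076654107067
```

Call:
step_arm(steps=[[0,0,10,0,0,0,0],[0,0,10,0,0,0,0],[0,0,10,0,0,0,0],[0,0,10,0,0,0,0],[0,0,10,0,0,0,0],[0,0,10,0,0,0,0],[0,0,0,0,0,0,0],[0,0,0,0,0,0,0]])

```text
time_s: 30.8
ee_pos: [497.6, -291.7, 218.5]
ee_rot: [-179.9, 0.1, -77.0]
force: [2.5, 2.7, 6.6]
gripper_width: 13.0
gripper_force: 25.9
```

```bash
cat > tq.py <<'E'
from h import *
t=[]
for i in range(8):
    f=cam("scene"); t.append(state()["torque"][2])
s=state();print(s['ee_pos'].round(1),s['ee_rot'].round(1),s['force'].round(1),s['gripper_width'],s['qpos'][5]); print(np.round(t,3),"mean",np.mean(t))
E
python3 tq.py
python3 - <<'E'
from h import *
f=cam("scene"); crop(f,340,190,110,90,6,"pics/w2.png")
E
```

```text
[ 497.6 -291.8  218.5] [-1.799e+02  1.000e-01 -7.700e+01] [1.5 2.5 6.9] 12.950007121660212 135.32133667541564
[-0.046 -0.091 -0.072 -0.081 -0.058 -0.045 -0.068 -0.046] mean -0.06360451082542413
```

View pics/w2.png

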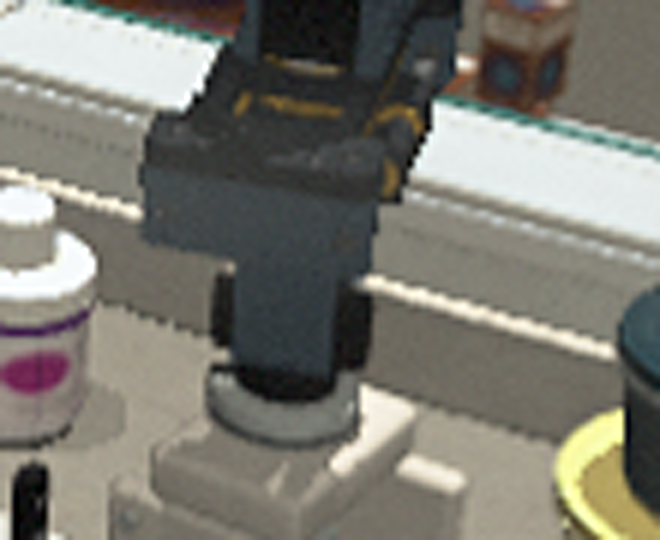

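Call:
step_arm(steps=[[0,0,0,0,0,0,0.8],[0,0,0,0,0,0,0.8],[0,0,0,0,0,0,0.8],[0,0,0,0,0,0,0.8],[0,0,0,0,0,0,0.8],[0,0,0,0,0,0,0.8],[0,0,-10,0,0,0,0.8],[0,0,-10,0,0,0,0.8]])

```text
time_s: 32.25
ee_pos: [496.8, -292.6, 217.4]
ee_rot: [180.0, 0.0, -56.6]
force: [-0.6, -0.7, -0.4]
gripper_width: 73.2
gripper_force: 0.0
```

Call:
step_arm(steps=[[0,0,-10,0,0,0,0.8],[0,0,-10,0,0,0,0.8],[0,0,-10,0,0,0,0.8],[0,0,-10,0,0,0,0.8],[0,0,-10,0,0,0,0.8],[0,0,-10,0,0,0,0.8],[0,0,-10,0,0,0,0.8],[0,0,-10,0,0,0,0.8]])

```text
time_s: 33.25
ee_pos: [496.8, -292.6, 217.4]
ee_rot: [-180.0, 0.0, 23.4]
force: [-0.2, -0.3, 0.6]
gripper_width: 73.0
gripper_force: 0.0
```

Call:
step_arm(steps=[[0,0,-10,0,0,0,0.8],[0,0,-10,0,0,0,0.8],[0,0,-10,0,0,0,0.8],[0,0,-10,0,0,0,0.8],[0,0,-10,0,0,0,0.8],[0,0,-10,0,0,0,0.8],[0,0,-10,0,0,0,0.8],[0,0,-10,0,0,0,0.8]])

```text
time_s: 34.25
ee_pos: [496.8, -292.6, 217.3]
ee_rot: [-180.0, -0.0, 103.4]
force: [-0.3, 0.2, -0.3]
gripper_width: 73.0
gripper_force: 0.0
```

```bash
python3 plan.py "[[497.2,-292.2,217.5,103,1]]" 0;python3 - <<'E'
from h import *
f=cam("scene"); crop(f,340,200,100,70,7,"pics/w3.png")
E
```

```text
[ 496.8 -292.6  217.3] [-180.    -0.   103.4]
[[0, 0, 0.4, 0.3, 0.5, -0.2, 0.0]] 1
end [ 497.2 -292.2  217.5] 103.0
```

View pics/w3.png

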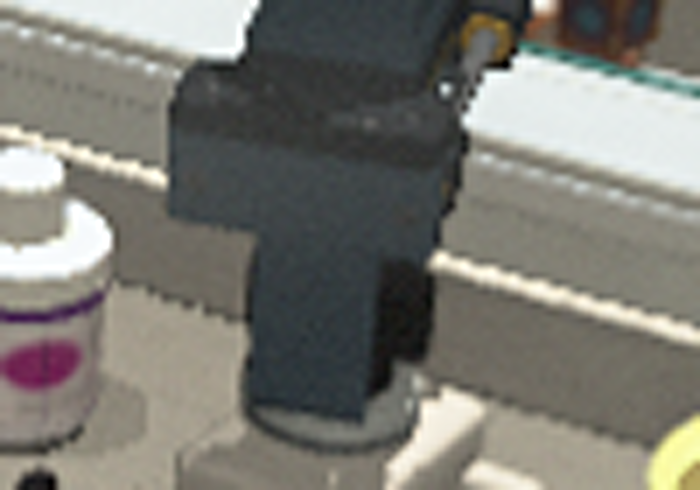

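Call:
step_arm(steps=[[0,0,0.4,0.3,0.4,0,0],[0,0,0,0,0,0,0],[0,0,0,0,0,0,0],[0,0,0,0,0,0,0],[0,0,0,0,0,0,0],[0,0,0,0,0,0,0],[0,0,0,0,0,0,0],[0,0,0,0,0,0,0]])

```text
time_s: 35.3
ee_pos: [497.9, -292.6, 218.5]
ee_rot: [179.9, 0.1, 102.6]
force: [0.8, 1.2, 5.9]
gripper_width: 12.6
gripper_force: 25.5
```

Call:
step_arm(steps=[[0,0,0,0,0,0,0],[0,0,5,0,0,0,0],[0,0,10,0,0,0,0],[0,0,10,0,0,0,0],[0,0,10,0,0,0,0],[0,0,10,0,0,0,0],[0,0,10,0,0,0,0],[0,0,10,0,0,0,0]])

```text
time_s: 36.3
ee_pos: [497.6, -292.6, 218.5]
ee_rot: [179.9, -0.0, 37.3]
force: [-0.6, 0.7, 6.3]
gripper_width: 12.7
gripper_force: 25.6
```

Call:
step_arm(steps=[[0,0,10,0,0,0,0],[0,0,10,0,0,0,0],[0,0,10,0,0,0,0],[0,0,10,0,0,0,0],[0,0,10,0,0,0,0],[0,0,10,0,0,0,0],[0,0,0,0,0,0,0],[0,0,0,0,0,0,0]])

```text
time_s: 37.3
ee_pos: [497.6, -292.3, 218.5]
ee_rot: [-180.0, -0.1, -22.4]
force: [-0.1, 0.8, 6.0]
gripper_width: 12.6
gripper_force: 25.5
```

```bash
python3 tq.py
```

```text
[ 497.6 -292.3  218.5] [-1.80e+02 -1.00e-01 -2.24e+01] [-0.3  1.1  5.8] 12.501839075934896 80.77804099147137
[-0.097 -0.072 -0.046 -0.096 -0.075 -0.113 -0.059 -0.095] mean -0.08152664750040783
```

Call:
step_arm(steps=[[0,0,5,0,0,0,0],[0,0,5,0,0,0,0],[0,0,2,0,0,0,0],[0,0,0,0,0,0,0],[0,0,0,0,0,0,0],[0,0,0,0,0,0,0],[0,0,0,0,0,0,0],[0,0,0,0,0,0,0]])

```text
time_s: 38.7
ee_pos: [497.6, -292.2, 218.5]
ee_rot: [-180.0, -0.1, -34.4]
force: [-0.6, 1.4, 6.1]
gripper_width: 12.9
gripper_force: 25.5
```

```bash
sed -i 's/range(8)/range(12)/; s/cam("scene")/grab_frame("scene")/' tq.py; python3 tq.py
```

```text
[ 497.6 -292.2  218.5] [-1.799e+02 -1.000e-01 -3.440e+01] [-0.2  1.1  6.3] 12.94989555087111 92.77632166957655
[-0.108 -0.093 -0.049 -0.103 -0.107 -0.055 -0.071 -0.06  -0.069 -0.007
 -0.119 -0.004] mean -0.07053534760099463
```

```bash
python3 -c "
from h import *
print(state()['effort'][5]);grab_frame('top');print(state()['effort'][5],state()['qpos'][5])"
```

```text
-0.07063670083880424
-0.0706493086181581 92.7767590876907
```

Call:
step_arm(steps=[[0,0,4,0,0,0,0],[0,0,4,0,0,0,0],[0,0,4,0,0,0,0],[0,0,0,0,0,0,0],[0,0,0,0,0,0,0],[0,0,0,0,0,0,0],[0,0,0,0,0,0,0],[0,0,0,0,0,0,0]])

```text
time_s: 40.35
ee_pos: [497.6, -292.2, 218.5]
ee_rot: [-179.9, -0.0, -46.4]
force: [-0.4, 0.8, 6.3]
gripper_width: 12.7
gripper_force: 25.5
```

```bash
python3 -c "
from h import *
print(state()['effort'][5],state()['ee_rot'][2],state()['torque'][2]);grab_frame('top');print(state()['effort'][5],state()['qpos'][5])"
```

```text
-0.07092484273016453 -46.39254554842806 -0.07279527375870777
-0.0708986702375114 104.77763712114297
```

Call:
step_arm(steps=[[0,0,4,0,0,0,0],[0,0,4,0,0,0,0],[0,0,4,0,0,0,0],[0,0,0,0,0,0,0],[0,0,0,0,0,0,0],[0,0,0,0,0,0,0],[0,0,0,0,0,0,0],[0,0,0,0,0,0,0]])

```text
time_s: 41.4
ee_pos: [497.6, -292.1, 218.5]
ee_rot: [-179.9, -0.0, -58.4]
force: [-0.1, 1.6, 6.1]
gripper_width: 12.2
gripper_force: 25.5
```

```bash
cat > e.py <<'E'
from workcell import *
s=state();print(s['effort'][5],s['ee_rot'][2],s['qpos'][5],s['force'].round(1),s['torque'][2])
E
python3 e.py
```

```text
-0.07097442867234349 -58.389266532468945 116.77584465021205 [-0.1  1.6  6.1] -0.08303535329184647
```

Call:
step_arm(steps=[[0,0,4,0,0,0,0],[0,0,4,0,0,0,0],[0,0,2,0,0,0,0],[0,0,0,0,0,0,0],[0,0,0,0,0,0,0],[0,0,0,0,0,0,0],[0,0,0,0,0,0,0],[0,0,0,0,0,0,0]])

```text
time_s: 42.4
ee_pos: [497.7, -292.1, 218.5]
ee_rot: [-179.9, -0.0, -68.4]
force: [0.4, 1.4, 4.7]
gripper_width: 12.6
gripper_force: 25.5
```

```bash
python3 e.py
```

```text
-0.07075807778164744 -68.3902458548704 126.77599763646408 [0.4 1.4 4.7] -0.08031836675968025
```

Call:
step_arm(steps=[[0,0,4,0,0,0,0],[0,0,4,0,0,0,0],[0,0,4,0,0,0,0],[0,0,3,0,0,0,0],[0,0,0,0,0,0,0],[0,0,0,0,0,0,0],[0,0,0,0,0,0,0],[0,0,0,0,0,0,0]])

```text
time_s: 43.4
ee_pos: [497.8, -292.1, 218.5]
ee_rot: [-179.9, 0.0, -83.4]
force: [1.0, 1.8, 5.6]
gripper_width: 12.7
gripper_force: 25.5
```

```bash
python3 e.py
```

```text
-0.07102605421096087 -83.39024182522093 141.77495673954047 [1.  1.8 5.6] -0.0779487790301182
```

Call:
step_arm(steps=[[0,0,0,0,0,0,0.8],[0,0,0,0,0,0,0.8],[0,0,0,0,0,0,0.8],[0,0,0,0,0,0,0.8],[0,0,0,0,0,0,0.8],[0,0,0,0,0,0,0.8],[0,0,-10,0,0,0,0.8],[0,0,-10,0,0,0,0.8]])

```text
time_s: 44.4
ee_pos: [497.1, -292.4, 217.5]
ee_rot: [180.0, 0.0, -63.0]
force: [-0.2, -0.6, 0.2]
gripper_width: 73.2
gripper_force: 0.0
```

Call:
step_arm(steps=[[0,0,-10,0,0,0,0.8],[0,0,-10,0,0,0,0.8],[0,0,-10,0,0,0,0.8],[0,0,-10,0,0,0,0.8],[0,0,-10,0,0,0,0.8],[0,0,-10,0,0,0,0.8],[0,0,-10,0,0,0,0.8],[0,0,-10,0,0,0,0.8]])

```text
time_s: 45.4
ee_pos: [497.1, -292.4, 217.5]
ee_rot: [-180.0, 0.0, 17.0]
force: [-0.2, 0.1, -0.5]
gripper_width: 73.0
gripper_force: 0.0
```

Call:
step_arm(steps=[[0,0,-10,0,0,0,0.8],[0,0,-10,0,0,0,0.8],[0,0,-10,0,0,0,0.8],[0,0,-10,0,0,0,0.8],[0,0,-10,0,0,0,0.8],[0,0,-10,0,0,0,0.8],[0,0,-10,0,0,0,0.8],[0,0,-10,0,0,0,0.8]])

```text
time_s: 46.4
ee_pos: [497.1, -292.4, 217.6]
ee_rot: [-180.0, -0.0, 97.0]
force: [-0.5, 0.3, -0.1]
gripper_width: 73.1
gripper_force: 0.0
```

Call:
step_arm(steps=[[0,0,0,0.3,0.3,0,0],[0,0,0,0,0,0,0],[0,0,0,0,0,0,0],[0,0,0,0,0,0,0],[0,0,0,0,0,0,0],[0,0,0,0,0,0,0],[0,0,0,0,0,0,0],[0,0,0,0,0,0,0]])

```text
time_s: 47.4
ee_pos: [497.9, -292.3, 218.6]
ee_rot: [179.9, 0.1, 96.6]
force: [-0.5, 0.2, 5.7]
gripper_width: 12.8
gripper_force: 26.4
```

Call:
step_arm(steps=[[0,0,0,0,0,0,0],[0,0,0,0,0,0,0],[0,0,4,0,0,0,0],[0,0,4,0,0,0,0],[0,0,2,0,0,0,0],[0,0,0,0,0,0,0],[0,0,0,0,0,0,0],[0,0,0,0,0,0,0]])

```text
time_s: 48.4
ee_pos: [497.8, -292.3, 218.5]
ee_rot: [179.9, 0.0, 86.6]
force: [-0.4, -0.2, 5.2]
gripper_width: 12.6
gripper_force: 26.5
```

```bash
python3 e.py
```

```text
-0.07053117267787457 86.60837721520303 -28.176174568117744 [-0.4 -0.2  5.2] -0.0861877224689168
```

Call:
step_arm(steps=[[0,0,4,0,0,0,0],[0,0,4,0,0,0,0],[0,0,0,0,0,0,0],[0,0,0,0,0,0,0],[0,0,0,0,0,0,0],[0,0,0,0,0,0,0],[0,0,0,0,0,0,0],[0,0,0,0,0,0,0]])

```text
time_s: 49.4
ee_pos: [497.8, -292.4, 218.5]
ee_rot: [179.9, 0.0, 78.6]
force: [-0.5, -0.3, 6.2]
gripper_width: 12.8
gripper_force: 26.4
```

```bash
python3 e.py
```

```text
-0.026014354079961777 78.62109504820351 -20.187042131444233 [-0.5 -0.3  6.2] -0.04356847199969767
```

Call:
step_arm(steps=[[0,0,4,0,0,0,0],[0,0,4,0,0,0,0],[0,0,0,0,0,0,0],[0,0,0,0,0,0,0],[0,0,0,0,0,0,0],[0,0,0,0,0,0,0],[0,0,0,0,0,0,0],[0,0,0,0,0,0,0]])

```text
time_s: 50.4
ee_pos: [497.8, -292.4, 218.5]
ee_rot: [179.9, 0.0, 70.6]
force: [-2.0, -0.2, 5.2]
gripper_width: 13.2
gripper_force: 26.4
```

```bash
python3 e.py
```

```text
-0.02823891642037779 70.61796339294965 -12.183975575755323 [-2.  -0.2  5.2] -0.009265959052793503
```

Call:
step_arm(steps=[[0,0,4,0,0,0,0],[0,0,4,0,0,0,0],[0,0,0,0,0,0,0],[0,0,0,0,0,0,0],[0,0,0,0,0,0,0],[0,0,0,0,0,0,0],[0,0,0,0,0,0,0],[0,0,0,0,0,0,0]])

```text
time_s: 51.4
ee_pos: [497.8, -292.4, 218.6]
ee_rot: [179.9, 0.0, 62.6]
force: [-0.2, -0.9, 5.3]
gripper_width: 12.9
gripper_force: 26.4
```

```bash
python3 e.py
```

```text
-0.030450151534751058 62.61702485991106 -4.184115705566348 [-0.2 -0.9  5.3] -0.01622384750425862
```

Call:
step_arm(steps=[[0,0,0,0,0,0,0.8],[0,0,0,0,0,0,0.8],[0,0,0,0,0,0,0.8],[0,0,0,0,0,0,0.8],[0,0,0,0,0,0,0.8],[0,0,0,0,0,0,0.8],[0,0,0,0,0,-30,0.8],[0,0,0,0,0,-50,0.8]])

```text
time_s: 52.4
ee_pos: [496.6, -291.6, 296.5]
ee_rot: [-179.7, -0.0, 62.6]
force: [1.1, -0.7, -0.1]
gripper_width: 72.7
gripper_force: 0.0
```

Call:
step_arm(steps=[[0,0,0,0,0,-60,0.8],[0,0,0,0,0,-60,0.8],[0,0,0,0,0,-30,0.8],[0,0,0,0,0,0,0.8],[0,0,0,0,0,0,0.8],[0,0,0,0,0,0,0.8],[0,0,0,0,0,0,0.8],[0,0,0,0,0,0,0.8]])

```text
time_s: 53.4
ee_pos: [497.5, -292.1, 447.2]
ee_rot: [-179.9, -0.0, 62.6]
force: [-0.6, -0.3, -0.5]
gripper_width: 72.8
gripper_force: 0.0
```

Run:
```python
from fit import *
S=gr("scene");a=cv2.imread("pics/scene0.png")
print(fit((500,-247,-94.6),LEAF,46,[S]))
up=lambda i:cv2.resize(i[222:262,365:415],None,fx=7,fy=7,interpolation=cv2.INTER_CUBIC)
c=cv2.resize(S[0]["image"][200:320,290:410],None,fx=2.33,fy=2.33)
o=np.hstack([up(a),up(S[0]["image"])]);print(o.shape);cv2.imwrite("pics/w4.png",o)
```

```text
(array([ 493.32336555, -244.80625587,  -96.85734703]), np.float64(-6996.013716022515))
(280, 700, 3)
```

View pics/w4.png

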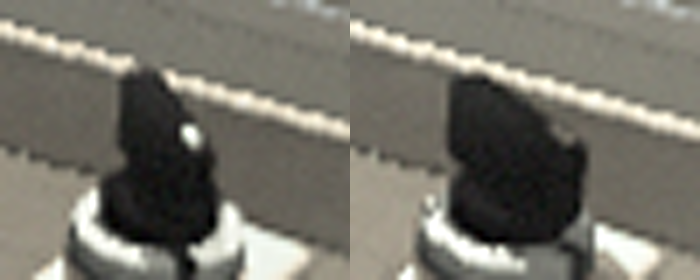

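Run:
```python
from h import *
a=cv2.imread("pics/scene0.png").min(2);b=cam("scene");b_=b["image"].min(2)
print("cols 374..402")
for r in range(254,266): print(r,a[r,374:402].tolist())
print()
for r in range(250,266): print(r,b_[r,374:402].tolist())
# predicted collar mark positions vs slip
for zc,rad in((192,25),(185,25)):
  for az in(-132,-117,-112,-107,-102,-97,-92): print(zc,az,w2p(b,[[497+rad*np.cos(np.radians(az))-3,-292+rad*np.sin(np.radians(az)),zc]]).round(1))
```

```text
cols 374..402
254 [127, 91, 239, 239, 217, 122, 45, 5, 14, 15, 14, 19, 20, 20, 19, 26, 24, 21, 21, 19, 17, 29, 174, 233, 237, 218, 211, 167]
255 [116, 60, 207, 241, 241, 222, 122, 76, 34, 9, 6, 6, 12, 20, 17, 24, 19, 23, 12, 17, 29, 115, 199, 234, 236, 232, 242, 233]
256 [113, 67, 122, 192, 238, 243, 220, 216, 118, 59, 27, 17, 16, 12, 16, 16, 20, 17, 26, 32, 159, 191, 204, 230, 237, 198, 232, 240]
257 [88, 60, 75, 104, 182, 232, 243, 243, 217, 209, 208, 129, 113, 65, 60, 32, 33, 43, 168, 173, 208, 209, 207, 236, 227, 136, 230, 238]
258 [87, 50, 73, 83, 103, 154, 195, 207, 233, 241, 245, 153, 137, 120, 119, 72, 34, 36, 142, 211, 217, 212, 196, 186, 153, 91, 228, 240]
259 [109, 54, 57, 80, 90, 90, 107, 126, 159, 200, 206, 186, 143, 138, 138, 128, 51, 12, 32, 153, 185, 170, 141, 110, 93, 91, 229, 240]
260 [133, 88, 59, 51, 80, 85, 84, 89, 98, 125, 127, 150, 119, 120, 119, 124, 54, 24, 11, 99, 123, 111, 99, 103, 79, 106, 209, 235]
261 [139, 97, 84, 58, 51, 69, 76, 86, 100, 98, 94, 94, 99, 102, 104, 107, 59, 28, 52, 98, 107, 103, 100, 77, 64, 161, 224, 236]
262 [218, 124, 121, 90, 81, 66,
[... 2195 characters left out ...]
78, 65, 68, 71, 70, 83, 81, 80, 82, 82, 74, 65, 72, 65, 45, 48, 95, 111, 114, 117]
264 [147, 144, 146, 135, 135, 113, 105, 95, 99, 90, 84, 71, 72, 80, 76, 66, 72, 78, 77, 87, 99, 102, 98, 99, 110, 114, 121, 117]
265 [145, 147, 148, 150, 146, 139, 134, 103, 104, 103, 106, 101, 101, 99, 107, 99, 101, 106, 107, 113, 112, 114, 113, 112, 114, 123, 123, 117]
192 -132 [[392.1 257.9]]
192 -117 [[394.8 257.3]]
192 -112 [[395.6 257.1]]
192 -107 [[396.3 256.7]]
192 -102 [[397.  256.4]]
192 -97 [[397.6 256. ]]
192 -92 [[398.1 255.6]]
185 -132 [[391.8 260.7]]
185 -117 [[394.5 260.2]]
185 -112 [[395.3 259.9]]
185 -107 [[396.  259.6]]
185 -102 [[396.7 259.2]]
185 -97 [[397.3 258.8]]
185 -92 [[397.8 258.4]]
```

```bash
python3 plan.py "[[504.4,-196.3,330,85.3,6]]" 0.51
```

```text
[ 497.5 -292.1  447.5] [-180.    -0.    62.6]
[[0, 0, -3.8, 14.7, -6.3, 19.6, 0.51], [0, 0, -3.8, 15.1, -5.3, 19.6, 0.51], [0, 0, -3.8, 15.4, -4.3, 19.6, 0.51], [0, 0, -3.8, 15.7, -3.3, 19.6, 0.51], [0, 0, -3.8, 15.9, -2.3, 19.6, 0.51], [0, 0, -3.8, 15.9, -1.2, 19.5, 0.51]] 6
end [ 504.4 -196.3  330. ] 85.4
```

Call:
step_arm(steps=[[0,0,-3.8,14.7,-6.3,19.6,0.51],[0,0,-3.8,15.1,-5.3,19.6,0.51],[0,0,-3.8,15.4,-4.3,19.6,0.51],[0,0,-3.8,15.7,-3.3,19.6,0.51],[0,0,-3.8,15.9,-2.3,19.6,0.51],[0,0,-3.8,15.9,-1.2,19.5,0.51],[0,0,0,0,0,0,0.51],[0,0,0,0,0,0,0.51]])

```text
time_s: 54.5
ee_pos: [504.8, -196.9, 331.1]
ee_rot: [179.9, 0.0, 85.4]
force: [-0.2, 0.4, 1.4]
gripper_width: 46.7
gripper_force: 0.0
```

```bash
python3 plan.py "[[504.4,-196.3,150,85.3,5],[504.4,-196.3,69,85.3,5]]" 0.51
```

```text
[ 504.8 -196.9  331.1] [179.9   0.   85.4]
[[0, 0, 0.0, 0.1, -0.1, 36.2, 0.51], [0, 0, 0.0, 0.1, -0.1, 36.2, 0.51], [0, 0, 0.0, 0.1, -0.1, 36.2, 0.51], [0, 0, 0.0, 0.1, -0.1, 36.3, 0.51], [0, 0, 0.0, 0.2, 0.0, 36.2, 0.51], [0, 0, 0.0, 0.0, 0.0, 16.2, 0.51], [0, 0, 0.0, 0.0, 0.0, 16.2, 0.51], [0, 0, 0.0, 0.0, 0.0, 16.2, 0.51], [0, 0, 0.0, 0.0, 0.0, 16.2, 0.51], [0, 0, 0.0, 0.0, 0.0, 16.2, 0.51]] 10
end [ 504.4 -196.3   69. ] 85.4
```

Call:
step_arm(steps=[[0,0,0,0.6,-0.4,36,0.51],[0,0,0,0,0,45,0.51],[0,0,0,0,0,50,0.51],[0,0,0,0,0,45,0.51],[0,0,0,0,0,30,0.51],[0,0,0,0,0,20,0.51],[0,0,0,0,0,10,0.51],[0,0,0,0,0,0,0.51]])

```text
time_s: 55.5
ee_pos: [504.4, -196.2, 94.4]
ee_rot: [180.0, 0.0, 85.4]
force: [0.5, -0.2, -0.8]
gripper_width: 46.6
gripper_force: 0.0
```

```bash
python3 plan.py "[[504.4,-196.3,69,85.3,2]]" 0.51;python3 e.py
```

```text
[ 504.4 -196.2   94.4] [180.    0.   85.4]
[[0, 0, 0.0, 0.0, 0.0, 12.7, 0.51], [0, 0, 0.0, -0.1, 0.0, 12.7, 0.51]] 2
end [ 504.4 -196.3   69. ] 85.4
0.001395527615386527 85.39054739062962 -17.865812663267427 [ 0.5 -0.2 -0.8] 0.0005202610186119735
```

Lower, then start drawing back (tool +x) slowly.

Call:
step_arm(steps=[[0,0,0,0,0,13,0.51],[0,0,0,0,0,11.5,0.51],[0,0,0,0,0,0,0.51],[0,0,0,2,0,0,0.51],[0,0,0,2,0,0,0.51],[0,0,0,2,0,0,0.51],[0,0,0,2,0,0,0.51],[0,0,0,2,0,0,0.51]])

```text
time_s: 56.5
ee_pos: [504.9, -188.5, 70.2]
ee_rot: [179.9, 0.3, 85.5]
force: [-1.3, -11.7, -1.3]
gripper_width: 46.5
gripper_force: 5.7
```

Call:
step_arm(steps=[[0,0,0,2.5,0,0,0.51],[0,0,0,2.5,0,0,0.51],[0,0,0,2.5,0,0,0.51],[0,0,0,2.5,0,0,0.51],[0,0,0,2.5,0,0,0.51],[0,0,0,2.5,0,0,0.51],[0,0,0,2.5,0,0,0.51],[0,0,0,2.5,0,0,0.51]])

```text
time_s: 57.5
ee_pos: [506.6, -168.5, 70.2]
ee_rot: [179.9, 0.3, 85.5]
force: [-2.2, -10.6, -2.5]
gripper_width: 46.4
gripper_force: 5.6
```

Call:
step_arm(steps=[[0,0,0,4,0,0,0.51],[0,0,0,4,0,0,0.51],[0,0,0,4,0,0,0.51],[0,0,0,4,0,0,0.51],[0,0,0,4,0,0,0.51],[0,0,0,4,0,0,0.51],[0,0,0,4,0,0,0.51],[0,0,0,4,0,0,0.51]])

```text
time_s: 58.5
ee_pos: [509.1, -133.6, 69.8]
ee_rot: [180.0, 0.0, 85.4]
force: [-0.1, -2.0, 1.0]
gripper_width: 46.8
gripper_force: 1.0
```

Call:
step_arm(steps=[[0,0,0,4,0,0,0.51],[0,0,0,5,0,0,0.51],[0,0,0,6,0,0,0.51],[0,0,0,6,0,0,0.51],[0,0,0,6,0,0,0.51],[0,0,0,5,0,0,0.51],[0,0,0,4,0,0,0.51],[0,0,0,2,0,0,0.51]])

```text
time_s: 59.5
ee_pos: [512.0, -95.7, 69.7]
ee_rot: [-180.0, -0.0, 85.4]
force: [-0.3, -2.1, 2.2]
gripper_width: 46.3
gripper_force: 0.9
```

```bash
python3 e.py; python3 plan.py "[[513,-97,69,85.3,2]]" 0.51
```

```text
-0.018121515749953687 85.4476226908649 -7.308632362668744 [-0.3 -2.1  2.2] -0.012588177649438877
[512.  -95.7  69.7] [-180.    -0.    85.4]
[[0, 0, 0.1, -0.6, 0.6, 0.3, 0.51], [0, 0, 0.1, -0.6, 0.5, 0.4, 0.51]] 2
end [513. -97.  69.] 85.2
```

Call:
step_arm(steps=[[0,0,0,-6,0,0,0.51],[0,0,0,-4,0,-20,0.8],[0,0,0,0,0,-35,0.8],[0,0,0,0,0,-45,0.8],[0,0,-10,0,0,-10,0.8],[0,0,-10,0,0,0,0.8],[0,0,-10,0,0,0,0.8],[0,0,-10,0,0,0,0.8]], force=50)

```text
time_s: 60.5
ee_pos: [510.9, -106.1, 179.5]
ee_rot: [180.0, -0.1, 125.7]
force: [-0.1, 0.0, 0.5]
gripper_width: 72.8
gripper_force: 0.0
```

```bash
python3 - <<'E'
from fit import *
T,S=gr("top"),gr("scene")
print(fit((506,-152,-94.6),LEAF,46,[S]),fit((506,-152,-94.6),LEAF,41,[S]))
E
python3 plan.py "[[483.5,-71.2,150,175.4,6],[483.5,-71.2,81,175.4,4]]" 0.8
```

```text
(array([ 504.47727002, -149.27991702,  -93.46203916]), np.float64(-9150.79323644337)) (array([ 510.71020043, -145.4334922 ,  -93.48908557]), np.float64(-8841.10224596009))
[ 511.  -106.1  179.5] [180.   -0.  125.4]
[[0, 0, -8.3, 7.4, -0.4, 4.9, 0.8], [0, 0, -8.3, 7.4, 0.7, 4.9, 0.8], [0, 0, -8.3, 7.2, 1.8, 4.9, 0.8], [0, 0, -8.3, 6.8, 2.8, 4.9, 0.8], [0, 0, -8.3, 6.4, 3.7, 5.0, 0.8], [0, 0, -8.3, 5.8, 4.6, 4.9, 0.8], [0, 0, -0.1, 0.0, 0.0, 17.3, 0.8], [0, 0, -0.1, 0.0, 0.0, 17.2, 0.8], [0, 0, -0.1, 0.0, 0.0, 17.3, 0.8], [0, 0, -0.1, 0.0, 0.0, 17.2, 0.8]] 10
end [483.5 -71.2  81. ] 175.6
```

Call:
step_arm(steps=[[0,0,-8.3,7.5,-0.4,4,1],[0,0,-8.3,7.5,0.5,4,1],[0,0,-8.3,7.5,1.4,4,1],[0,0,-8.3,7.2,2.4,5,1],[0,0,-8.3,6.8,3.2,5,1],[0,0,-8.3,6.2,4,5,1],[0,0,0,0,0,5,1],[0,0,0,0,0,0,1]])

```text
time_s: 61.6
ee_pos: [481.3, -72.3, 147.4]
ee_rot: [180.0, -0.0, 175.0]
force: [-0.6, 0.5, 0.2]
gripper_width: 91.0
gripper_force: 0.0
```

```bash
python3 plan.py "[[481,-73,81,175.6,4]]" 1
python3 - <<'E'
from fit import *
S=gr("scene")
print(fit((506,-152,-94.6),LEAF,46,[S]))
# ear tops: dark pixels in scene near expected
f=S[0]
for n,P in dict(R=[481,-73,97],L=[541,-78,93]).items(): print(n,w2p(f,[P]))
E
```

```text
[481.3 -72.3 147.4] [180.  -0. 175.]
[[0, 0, -0.1, 0.0, -0.2, 16.6, 1.0], [0, 0, -0.1, 0.1, -0.2, 16.6, 1.0], [0, 0, -0.1, 0.0, -0.1, 16.6, 1.0], [0, 0, -0.1, 0.1, -0.2, 16.6, 1.0]] 4
end [481. -73.  81.] 175.4
(array([ 504.5674397 , -149.20336562,  -93.52263989]), np.float64(-10375.824600951253))
R [[299.05689617 261.64307573]]
L [[313.95980938 253.18281623]]
```

Call:
step_arm(steps=[[0,0,-0.5,1,-0.5,20,1],[0,0,-0.5,0,0,20,1],[0,0,0,0,0,17,1],[0,0,0,0,0,9,1],[0,0,0,0,0,0,0],[0,0,0,0,0,0,0],[0,0,0,0,0,0,0],[0,0,0,0,0,0,0]])

```text
time_s: 62.65
ee_pos: [480.5, -72.6, 82.1]
ee_rot: [180.0, 0.1, 176.2]
force: [0.2, -0.0, -0.7]
gripper_width: 53.9
gripper_force: 0.0
```

Call:
step_arm(steps=[[0,0,0,0,0,0,0],[0,0,0,0,0,0,0],[0,0,0,0,0,0,0],[0,0,0,0,0,0,0],[0,0,0,0,0,0,0],[0,0,0,0,0,0,0],[0,0,0,0,0,0,0],[0,0,0,0,0,0,0]])

```text
time_s: 63.65
ee_pos: [480.2, -72.5, 81.7]
ee_rot: [180.0, -0.0, 176.2]
force: [1.4, 0.3, -0.6]
gripper_width: 9.7
gripper_force: 50.0
```

```bash
python3 e.py; python3 plan.py "[[481,-73,81,175.6,4]]" 1
```

```text
0.0006692066199320834 176.22990772158892 -96.19463790752461 [ 1.4  0.3 -0.6] -0.04225227597281453
[480.2 -72.5  81.7] [180.   -0.  176.2]
[[0, 0, 0.2, -0.2, -0.1, 0.2, 1.0], [0, 0, 0.2, -0.2, -0.1, 0.2, 1.0], [0, 0, 0.2, -0.2, -0.1, 0.2, 1.0], [0, 0, 0.2, -0.2, -0.1, 0.1, 1.0]] 4
end [481. -73.  81.] 175.4
```

Call:
step_arm(steps=[[0,0,0,0,0,-8,0],[0,0,0,0,0,-15,0],[0,0,0,0,0,-25,0],[0,0,0,0,0,-25,0],[0,0,0,0,0,-25,0],[0,0,0,0,0,0,0],[0,0,0,0,0,0,0],[0,0,0,0,0,0,0]])

```text
time_s: 64.65
ee_pos: [479.5, -72.5, 178.6]
ee_rot: [180.0, -0.1, 176.2]
force: [0.8, 0.8, -2.0]
gripper_width: 10.0
gripper_force: 50.0
```

```bash
python3 e.py
python3 - <<'E'
from fit import *
T,S=gr("top"),gr("scene")
T0=(T[0],cv2.imread("pics/top0.png").astype(float).min(2));S0=(S[0],cv2.imread("pics/scene0.png").astype(float).min(2))
def rect(a,b): 
    c=[(-a,-b),(-a,b),(a,b),(a,-b)]; return [[c[i],c[(i+1)%4]] for i in range(4)]
print("floor top",fit((437,51,-85.1),rect(93.5,57),3,[T0])); print("outer top",fit((437,51,-85.1),rect(96.5,60),17,[T0]))
print("scene outer dark->bright inv",fit((434,50,-85.1),rect(96.5,60),17,[S0]))
print("upper leaf removed: lower", fit((506,-150,-94),LEAF,41,[S]))
E
python3 plan.py "[[397.8,127.1,165,184.8,8]]" 0
```

```text
-0.0004974141666025389 176.22958198878752 -96.19353179986304 [ 0.8  0.8 -2. ] 0.03993150366246427
floor top (array([437.93135436,  53.26993854, -85.62373432]), np.float64(-7683.891121084194))
outer top (array([440.29189101,  54.52263891, -84.69532292]), np.float64(-5220.421437075536))
scene outer dark->bright inv (array([435.83708978,  53.14636232, -86.05524235]), np.float64(-16567.90162132871))
upper leaf removed: lower (array([ 516.56285732, -148.65434822,  -92.69796872]), np.float64(-3778.748315922081))
[479.7 -72.6 178.8] [ 1.800e+02 -1.000e-01  1.762e+02]
[[0, 0, -1.1, 11.9, 24.2, 1.7, 0.0], [0, 0, -1.1, 11.4, 24.5, 1.7, 0.0], [0, 0, -1.1, 10.9, 24.7, 1.7, 0.0], [0, 0, -1.1, 10.4, 24.9, 1.7, 0.0], [0, 0, -1.1, 10.0, 25.0, 1.8, 0.0], [0, 0, -1.1, 9.5, 25.3, 1.7, 0.0], [0, 0, -1.1, 9.0, 25.4, 1.8, 0.0], [0, 0, -1.1, 8.5, 25.6, 1.7, 0.0]] 8
end [397.8 127.1 165. ] 185.0
```

```bash
python3 plan.py "[[400.5,130,178,184.6,7],[400.5,130,44,184.6,7]]" 0
```

```text
[479.7 -72.6 178.8] [ 1.800e+02 -1.000e-01  1.762e+02]
[[0, 0, -1.2, 13.2, 28.1, 0.1, 0.0], [0, 0, -1.2, 12.6, 28.4, 0.1, 0.0], [0, 0, -1.2, 12.0, 28.7, 0.1, 0.0], [0, 0, -1.2, 11.4, 28.9, 0.1, 0.0], [0, 0, -1.2, 10.8, 29.1, 0.1, 0.0], [0, 0, -1.2, 10.2, 29.4, 0.2, 0.0], [0, 0, -1.2, 9.6, 29.5, 0.1, 0.0], [0, 0, 0.0, 0.0, 0.0, 19.1, 0.0], [0, 0, 0.0, 0.0, 0.0, 19.2, 0.0], [0, 0, 0.0, 0.0, 0.0, 19.1, 0.0], [0, 0, 0.0, 0.0, 0.0, 19.2, 0.0], [0, 0, 0.0, 0.0, 0.0, 19.1, 0.0], [0, 0, 0.0, 0.0, 0.0, 19.2, 0.0], [0, 0, 0.0, 0.0, 0.0, 19.1, 0.0]] 14
end [400.5 130.   44. ] 184.6
```

Call:
step_arm(steps=[[0,0,-1.2,13.2,28.1,0,0],[0,0,-1.2,12.6,28.4,0,0],[0,0,-1.2,12,28.7,0,0],[0,0,-1.2,11.4,28.9,0,0],[0,0,-1.2,10.8,29.1,0,0],[0,0,-1.2,10.2,29.4,0,0],[0,0,-1.2,9.6,29.5,0,0],[0,0,0,0,0,0,0]])

```text
time_s: 65.75
ee_pos: [400.2, 131.0, 179.4]
ee_rot: [180.0, -0.0, -175.2]
force: [0.4, -1.1, -1.6]
gripper_width: 9.4
gripper_force: 50.0
```

```bash
python3 e.py; python3 plan.py "[[400.5,130,90,184.6,4]]" 0;  python3 - <<'E'
from fit import *
s=state();print(s["gripper_width"],s["gripper_force"])
T,S=gr("top"),gr("scene"); z=s["ee_pos"][2]-35
print(fit((436,53,-85),LEAF,z,[S]),fit((436,53,-85),LEAF,z,[T]))
print("lower", fit((506,-150,-94),LEAF,41,[S]),fit((506,-150,-94),LEAF,41,[T]))
E
```

```text
0.09549912996590137 -175.1941626065214 -78.26209958017334 [ 0.4 -1.1 -1.6] 0.008223815996149146
[400.2 131.  179.4] [ 180.    -0.  -175.2]
[[0, 0, 0.1, -0.1, -0.3, 22.3, 0.0], [0, 0, 0.1, 0.0, -0.2, 22.4, 0.0], [0, 0, 0.1, -0.1, -0.3, 22.3, 0.0], [0, 0, 0.1, 0.0, -0.2, 22.4, 0.0]] 4
end [400.5 130.   90. ] -175.6
9.424339501656819 49.999735951423645
(array([435.29208154,  54.879064  , -85.61684513]), np.float64(-10279.352576324707)) (array([442.04267601,  46.40683088, -87.9711129 ]), np.float64(-2845.0039345486593))
lower (array([ 506.10702957, -149.91183316,  -92.39311524]), np.float64(-14756.424977499495)) (array([ 497.30457926, -149.61773581,  -92.02590775]), np.float64(-3053.032157432019))
```

Call:
step_arm(steps=[[0,0,0.2,0,-0.5,25,0],[0,0,0,0,0,30,0],[0,0,0,0,0,30,0],[0,0,0,0,0,22,0],[0,0,0,0,0,12,0],[0,0,0,0,0,8,0],[0,0,0,0,0,5,0],[0,0,0,0,0,0,0]])

```text
time_s: 66.85
ee_pos: [401.3, 129.4, 47.9]
ee_rot: [180.0, 0.0, -175.6]
force: [-0.1, -0.0, -1.2]
gripper_width: 9.7
gripper_force: 50.0
```

```bash
python3 e.py; python3 plan.py "[[400.5,131,43.5,184.6,1]]" 0
```

```text
-0.0014733529314980842 -175.56755866021533 -78.12374320018114 [-0.1 -0.  -1.2] 0.034207084187975766
[401.3 129.4  47.9] [ 180.     0.  -175.6]
[[0, 0, -0.2, 0.6, 1.7, 4.4, 0.0]] 1
end [400.5 131.   43.5] -175.4
```

Call:
step_arm(steps=[[0,0,0,0,0,2,0],[0,0,0,0,0,1.8,0],[0,0,0,0,0,0,0],[0,0,0,0,0,0,0.5],[0,0,0,0,0,0,0.5],[0,0,0,0,0,0,0.5],[0,0,0,0,0,-25,0.8],[0,0,0,0,0,-45,1]])

```text
time_s: 67.85
ee_pos: [399.9, 129.0, 113.7]
ee_rot: [-180.0, -0.2, -175.6]
force: [0.4, -0.4, 0.2]
gripper_width: 56.9
gripper_force: 0.0
```

```bash
python3 e.py; python3 plan.py "[[400,130,140,184.6,1],[539.3,-74.9,150,177.3,7],[539.3,-74.9,76.5,177.3,4]]" 1
```

```text
0.0008902959598344751 -175.56648594218197 -78.12204029004984 [ 0.4 -0.4  0.2] -0.020050238252557508
[399.9 129.  113.7] [-180.    -0.2 -175.6]
[[0, 0, -0.2, -0.2, 0.9, -26.3, 1.0], [0, 0, 1.0, -17.5, -30.8, -1.4, 1.0], [0, 0, 1.0, -18.0, -30.5, -1.4, 1.0], [0, 0, 1.0, -18.5, -30.1, -1.4, 1.0], [0, 0, 1.0, -19.1, -29.8, -1.5, 1.0], [0, 0, 1.0, -19.6, -29.5, -1.4, 1.0], [0, 0, 1.0, -20.1, -29.1, -1.5, 1.0], [0, 0, 1.0, -20.5, -28.8, -1.4, 1.0], [0, 0, 0.1, 0.0, 0.0, 18.4, 1.0], [0, 0, 0.1, 0.0, 0.0, 18.4, 1.0], [0, 0, 0.1, 0.0, 0.0, 18.3, 1.0], [0, 0, 0.1, 0.0, 0.0, 18.4, 1.0]] 12
end [539.3 -74.9  76.5] -182.8
```

Call:
step_arm(steps=[[0,0,0,0,0.5,-35,1],[0,0,1,-17.5,-30.8,0,1],[0,0,1,-18,-30.5,0,1],[0,0,1,-18.5,-30,0,1],[0,0,1,-19,-29.8,0,1],[0,0,1,-19.6,-29.5,0,1],[0,0,1,-20,-29,0,1],[0,0,1,-20.5,-28.8,0,1]])

```text
time_s: 68.85
ee_pos: [539.8, -76.3, 148.9]
ee_rot: [180.0, -0.0, 177.4]
force: [-0.6, 0.4, -0.5]
gripper_width: 91.1
gripper_force: 0.0
```

```bash
python3 - <<'E'
from fit import *
S=gr("scene");print(fit((436,53,-85),LEAF,8,[S]),"lower", fit((506,-150,-94),LEAF,41,[S]))
E
python3 plan.py "[[539.3,-74.9,76.5,177.3,4]]" 1
```

```text
(array([436.8422728 ,  55.79224288, -86.3292643 ]), np.float64(-10938.27881406138)) lower (array([ 506.10381928, -148.9588395 ,  -92.05386925]), np.float64(-8995.842152657442))
[542.8 -79.6 149. ] [-179.8    0.2  177.3]
[[0, 0, 0.0, 0.9, 1.1, 18.1, 1.0], [0, 0, 0.0, 1.0, 1.2, 18.1, 1.0], [0, 0, 0.0, 0.9, 1.1, 18.1, 1.0], [0, 0, 0.0, 1.0, 1.2, 18.2, 1.0]] 4
end [539.3 -74.9  76.5] 177.3
```

Call:
step_arm(steps=[[0,0,0,1,1.2,18,1],[0,0,0,1,1.2,20,1],[0,0,0,1,1.2,20,1],[0,0,0,1,1.2,14,1],[0,0,0,0,0,0,0],[0,0,0,0,0,0,0],[0,0,0,0,0,0,0],[0,0,0,0,0,0,0]])

```text
time_s: 69.9
ee_pos: [535.9, -70.3, 77.5]
ee_rot: [-180.0, 0.1, 177.4]
force: [-0.9, -0.1, -0.1]
gripper_width: 54.2
gripper_force: 0.0
```

Call:
step_arm(steps=[[0,0,0,0,0,0,0],[0,0,0,0,0,0,0],[0,0,0,0,0,0,0],[0,0,0,0,0,0,0],[0,0,0,0,0,0,0],[0,0,0,0,0,0,0],[0,0,0,0,0,0,0],[0,0,0,0,0,0,0]])

```text
time_s: 70.9
ee_pos: [535.5, -70.3, 76.9]
ee_rot: [-180.0, -0.0, 177.4]
force: [1.1, -0.8, 1.0]
gripper_width: 9.6
gripper_force: 50.0
```

Call:
step_arm(steps=[[0,0,0,0,0,-8,0],[0,0,0,0,0,-15,0],[0,0,0,0,0,-25,0],[0,0,0,0,0,-25,0],[0,0,0,0,0,-25,0],[0,0,0,0,0,0,0],[0,0,0,0,0,0,0],[0,0,0,0,0,0,0]])

```text
time_s: 71.9
ee_pos: [534.8, -70.1, 173.8]
ee_rot: [180.0, -0.1, 177.4]
force: [0.2, -0.3, -1.8]
gripper_width: 9.6
gripper_force: 50.0
```

```bash
python3 e.py; python3 plan.py "[[459.5,131,172,184.2,8]]" 0
```

```text
-0.0009068641338672023 177.43091028229884 -96.13284324191166 [ 0.2 -0.3 -1.8] 0.010336889726369165
[534.8 -70.1 173.8] [ 1.800e+02 -1.000e-01  1.774e+02]
[[0, 0, -0.8, 10.5, 24.7, 0.2, 0.0], [0, 0, -0.8, 10.2, 24.8, 0.2, 0.0], [0, 0, -0.8, 9.8, 25.0, 0.2, 0.0], [0, 0, -0.8, 9.5, 25.1, 0.2, 0.0], [0, 0, -0.8, 9.1, 25.2, 0.3, 0.0], [0, 0, -0.8, 8.8, 25.4, 0.2, 0.0], [0, 0, -0.8, 8.5, 25.5, 0.3, 0.0], [0, 0, -0.8, 8.1, 25.6, 0.2, 0.0]] 8
end [459.5 131.  172. ] 183.8
```

Call:
step_arm(steps=[[0,0,-0.8,10.9,24.7,0,0],[0,0,-0.8,10.6,24.8,0,0],[0,0,-0.8,10.2,25,0,0],[0,0,-0.8,9.9,25.1,0,0],[0,0,-0.8,9.5,25.2,0,0],[0,0,-0.8,9.2,25.4,0,0],[0,0,-0.8,8.9,25.5,0,0],[0,0,-0.8,8.5,25,0,0]])

```text
time_s: 72.9
ee_pos: [456.2, 130.9, 174.1]
ee_rot: [-180.0, -0.1, -176.1]
force: [0.1, -0.5, -1.8]
gripper_width: 9.8
gripper_force: 50.0
```

Call:
step_arm(steps=[[0,0,0,0,0,10,0],[0,0,0,0,0,10,0],[0,0,0,0,0,10,0],[0,0,0,0,0,10,0],[0,0,0,0,0,0,0],[0,0,0,0,0,0,0],[0,0,0,0,0,0,0],[0,0,0,0,0,0,0]])

```text
time_s: 73.9
ee_pos: [457.2, 130.3, 135.3]
ee_rot: [180.0, 0.0, -176.2]
force: [0.1, 0.2, -1.7]
gripper_width: 9.8
gripper_force: 50.0
```

```bash
python3 e.py
python3 - <<'E'
from fit import *
s=state();print(s["ee_pos"],s["ee_rot"],s["gripper_width"])
S=gr("scene");z=s["ee_pos"][2]-35
print(fit((436,53,-85),LEAF,z,[S]))
E
```

```text
-0.0012317188156885095 -176.16622657039545 -79.32242139199029 [ 0.1  0.2 -1.7] -0.0387923457156819
[457.23652346 130.27658169 135.27720274] [ 1.79986787e+02  4.64289924e-02 -1.76166227e+02] 9.764841543565725
(array([436.30012324,  50.62329176, -86.12881586]), np.float64(-8461.943916847737))
```

Call:
step_arm(steps=[[0,0,0,0,0,15,0],[0,0,0,0,0,20,0],[0,0,0,0,0,20,0],[0,0,0,0,0,15,0],[0,0,0,0,0,8,0],[0,0,0,0,0,5,0],[0,0,0,0,0,2,0],[0,0,0,0,0,0,0]])

```text
time_s: 74.95
ee_pos: [457.3, 130.3, 50.2]
ee_rot: [180.0, 0.0, -176.2]
force: [0.8, -0.1, -1.5]
gripper_width: 9.5
gripper_force: 50.0
```

```bash
python3 e.py; python3 plan.py "[[457,130,49,183.8,1]]" 0
```

```text
-0.0012579991380334832 -176.17158046391685 -79.3205413152927 [ 0.8 -0.1 -1.5] -0.041927777890181664
[457.3 130.3  50.2] [ 180.     0.  -176.2]
[[0, 0, 0.0, 0.3, -0.3, 1.2, 0.0]] 1
end [457. 130.  49.] -176.2
```

Call:
step_arm(steps=[[0,0,0,0,0,1.3,0],[0,0,0,0,0,0,0],[0,0,0,0,0,0,0.5],[0,0,0,0,0,0,0.5],[0,0,0,0,0,0,0.5],[0,0,0,0,0,-20,0.5],[0,0,0,0,0,-40,0.5],[0,0,0,0,0,-50,0.5]])

```text
time_s: 75.95
ee_pos: [456.3, 130.0, 159.1]
ee_rot: [-180.0, -0.1, -176.2]
force: [-0.7, 0.5, -0.6]
gripper_width: 45.3
gripper_force: 0.0
```

Call:
step_arm(steps=[[0,0,0,0,0,-50,0.5],[0,0,0,0,0,-30,0.5],[0,0,0,0,0,0,0.5],[0,0,0,0,0,0,0.5],[0,0,0,0,0,0,0.5],[0,0,0,0,0,0,0.5],[0,0,0,0,0,0,0.5],[0,0,0,0,0,0,0.5]])

```text
time_s: 76.95
ee_pos: [457.0, 130.2, 238.5]
ee_rot: [180.0, -0.0, -176.2]
force: [-0.1, 0.9, 0.4]
gripper_width: 45.9
gripper_force: 0.0
```

```bash
python3 e.py
python3 - <<'E'
from fit import *
S=gr("scene")
for z in(8,13): print(z,fit((436,53,-85),LEAF,z,[S]))
f=S[0]; b=f["image"].min(2)
for r in(259,260,261): print(b[r,386:402].tolist())
E
```

```text
-1.333610128995133e-05 -176.1670434621625 -79.32194456142928 [-0.1  0.9  0.4] -0.0025924564320766626
8 (array([443.35418287,  55.76849555, -85.7273184 ]), np.float64(-12007.34269521743))
13 (array([437.55919655,  51.38539454, -85.51648419]), np.float64(-12176.24655582093))
[246, 249, 224, 236, 161, 147, 149, 134, 122, 114, 79, 40, 49, 89, 240, 247]
[181, 182, 188, 203, 140, 128, 126, 124, 118, 114, 77, 36, 43, 111, 228, 244]
[105, 106, 107, 111, 113, 108, 105, 108, 109, 112, 69, 33, 54, 176, 220, 236]
```

```bash
python3 -c "
from workcell import *
print(job_done())"
```

```text
the job is handed in; nothing more can be done
None
```

I stacked both gauge leaves on the sheeter, pushed them fully in, clamped them until the clutch slipped about 0.4 rad, then drew them out and laid them flat in the tray; the job is handed in, and no verdict came back.

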